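# Take an odd kerb corner with a sliding bevel and set the trimmer fence

## Task

The liner card has to fit the odd outer corner of the oak kerb round the chocolates: seat the sliding bevel in that corner with its stock flat along the front kerb and its blade flat along the side kerb, and press its cam lever fully down to lock it there. Then take the locked bevel to the card trimmer, lay its stock along the trimmer's near edge with the blade over the bed, and use it to swing the angle fence until it lies flush along the blade, so that the fence stands at the corner's angle to within a degree. Push gently, the kerb is only pinned down; leave the bevel lying locked against edge and fence, and do not disturb anything else on the counter.

Things in the scene. Friction and masses are not known exactly. Their poses are not given: they have to be found in the camera images.
- bevel: sliding bevel lying flat: dark wooden stock with brass ends, 134 mm long (y -14 to +120), 32 mm wide (x -16 to +16), 34 mm high, steel blade, 0.6 kg. Origin on the underside below the blade's pivot; the stock runs along +y. Inner edge (against the work) at x = +16 mm. Grip it across the 32 mm, pads about 60 mm from the pivot (the lever fits between the fingers), tips 22 mm up to clear the kerbs.
- blade (a joint): opening of the bevel in rad: inside angle between stock and blade minus 1.571 (0 square; grows as the blade opens, clockwise from above; starts tighter than the corner), -0.3 to 0.75. Lever up, the blade drags with 0.2 N m: 1 N at the tip, over 10 N beside the pivot. Drawn tip first onto a face it swings easily until flat, then resistance jumps; more than 10 N forces it open again.
- blade_edge (a point): point on the blade's inner edge, 90 mm along from the pivot; x runs along the blade from pivot to tip, y points out of the inner edge (to the inside of the angle). The blade is a steel strip 24 mm wide, so the inner edge runs 12 mm beside the pivot, and 4 mm thick, 15 to 19 mm above the bevel's underside.
- blade_tip (a point): corner of the blade's inner edge at its tip, 165 mm along from the pivot; same axes as blade_edge. At the other end the blade reaches 36 mm past the pivot.
- lever (a joint): cam lever on top of the pivot in rad: 0 raised about 40 degrees (unlocked), 0.70 lying down along the stock (locked). Hinged across the stock, 43 mm above its underside, right over the pivot; it points along the stock's +y, 14 mm wide, 62 mm long; raised, its tip is 87 mm up. Pressed straight down 46 mm from the hinge it takes 5 to 15 N; it stays down, and the blade then holds over 1 N m.
- lever_tip (a point): middle of the lever's upper face, 6 mm from its free end (56 mm from the hinge). With the lever down it is 46.5 mm above the bevel's underside, low enough to grip the stock across it, 38 mm from the pivot.
- kerb_front: oak kerb board along the front of the chocolate display, 230 mm long, 30 mm wide, 20 mm high, fixed. Origin on the counter at the kerb's outer corner; its outer face is the x = 0 plane, runs along +y from the corner and looks to -x (the robot); the wood lies at x 0 to 30 mm. The bevel may push it with at most 15 N.
- kerb_side: second oak kerb board, 190 mm long, 30 mm wide, 21 mm high, fixed, same origin. Its outer face is the y = 0 plane, runs along its +x from the corner and looks to its -y; the wood lies at y 0 to 30 mm. The corner's inside angle (through the wood) is 90 degrees minus its yaw relative to kerb_front: 102 to 124 degrees. The bevel may push it with at most 15 N.
- trimmer: card trimmer, fixed, standing parallel to kerb_front (same axes): grey bed 230 mm deep (x), 320 mm wide, 12 mm thick, rail and cutter head beyond x = 180 mm, 77 mm high. Origin on the counter at the middle of the near edge (the x = 0 plane, looking to -x). The bevel lies on the counter against this edge, its blade 3 mm above the bed, and may press with up to 25 N.
- fence (a joint): angle fence in rad: 0 square to the near edge, positive clockwise from above (far end towards -y), -0.8 to 0.8; target: inside angle minus 1.571. Aluminium bar 14 mm wide, 12 to 34 mm above the counter, on an upright pivot at trimmer x = 80 mm, y = 0, reaching 62 mm from it towards the near edge and 95 mm away. Drag 0.07 N m (1 N at the near end); it stays where put.
- fence_face (a point): point on the fence's working face (it looks to -y, the robot's right), beside the pivot and 7 mm from it; x runs along the fence away from the near edge, y points into the fence.
- truffles: clear tray of dark chocolates, 100 x 130 x 26 mm, inside the kerb corner; origin under its centre; not to be moved
- pralines: smaller clear tray of pale and pink chocolates, 70 x 100 x 26 mm, inside the kerb corner; origin under its centre; not to be moved
- cake_box: flat white carton, 110 x 170 x 55 mm, behind the middle of the counter; origin under its centre; not to be moved
- gift_box: upright white carton, 70 x 70 x 95 mm, at the back; origin under its centre; not to be moved
- price_stand: clear L-shaped price stand, 60 x 110 mm, 92 mm high, inside the kerb corner; origin under its centre; not to be moved
- pencil: wooden pencil, 168 mm long, 8 mm square, lying near the robot on the left; origin under its centre; not to be moved
- tongs: steel tongs, 200 mm long, lying near the robot on the right; origin under its centre; not to be moved
- liner_cards: stack of liner cards, 90 x 150 x 16 mm, in the middle behind the bevel; origin under its centre; not to be moved

How it is judged:
By the outcome, as a careful person would: the job done as asked, in the order asked, and still so for the second after the job is handed in, with the robot touching nothing.
It also fails if it takes over 72 s, if anything falls off the work surface, if the arm or the gripper's body presses on something with over 40 N, if the wrist force passes 120 N, or if a joint passes its speed limit or range.

## Robot

A 7-joint arm with a two-finger parallel gripper is mounted at the origin on the work surface. World frame = base frame: x ahead of the robot, y to its left, z up, the work surface at z = 0. Lengths are in m, angles in rad, forces in N, time in s.
With the tool pointing down it reaches from about 0.4 to 0.85 m from the base axis. Payload 10.4 kg.
Tool frame: the origin (TCP) lies midway between the tips of the shut fingers; the grasp point (between the pads) lies 19 mm behind it; z points along the fingers, y is the line along which they close (so a half turn about z gives the same grasp; the last joint's range is limited). The gripper opens to 87 mm and grips with 3 to 60 N. Pads are 19 mm wide; open, the fingers measure 117 mm over their backs; the gripper's body (75 mm by 190 mm) begins 51 mm behind the grasp point.
Start: joints at [-1.207, 0.332, -0.065, 1.46, 0.022, 1.35, -0.088], TCP at [0.236, 0.579, 0.184] pointing down, gripper open.
Joint ranges: [-2.6, 2.6], [-0.5, 2.12], [-1.47, 1.34], [0.16, 2.42], [-1.27, 4.41], [0.06, 2.06], [-2.6, 2.6]. Speed limits (rad/s): [2.22, 2.22, 2.79, 2.79, 3.14, 3.14, 3.14].

## Interface

Orientations are given as a unit quaternion [x, y, z, w].
In Python, from bench import r gives the robot as it stands.
- The arm moves only by the tool arm_command, never from a script. Its argument "moves" is one flat list of numbers, 4 for each row, row after row: the shift along the tool's x, y, z in cm, then the turn about the tool's z in degrees. A call has 1 to 12 rows; each row shifts and turns the commanded pose from where the row before left it, along the tool's axes as they then stand; what a row does not reach is not made up. A row lasts 1/12 s, in which the tool goes at most 41.7 mm and 7.16 degrees, less where a joint would pass 70% of its speed; a pose out of reach is approached as far as the arm can. A call with a gripper value outside its range is refused whole. "fingers" is the opening in per cent of the stroke, from 0 (shut) to 100 (fully open), set as the call begins (left out, the last holds). The fingers move at their own pace and stop on an object; "squeeze" is the grip in N (left out, the last holds). Time passes only in rows, so rows that do not move let the fingers close. It gives the time, the measured TCP pose, the force, the opening and the grip force at its end, in the units of the state.
- r.read_state(): the state, without advancing time (a new reading comes with each control period).
- r.camera(name): name is "scene" or "top" or "wrist"; returns the picture (400x640x3 uint8, red, green, blue); there is no depth.
- r.camera_info(name): a dict with "fx", "fy", "cx", "cy" (pixels), "k1" (the pictures are not rectified: a ray, as slopes to the right and down, at radius r is drawn at 1 + k1 r^2 times it, then the intrinsics apply), "origin" and "attitude" of the camera in the world. Camera axes: x right, y up, looking along -z (the intrinsics and any distortion apply to the point x, -y, -z); pixel columns grow to the right and rows downward; lengths in m; the calibration is good to about 2 mm. A picture is of the moment at which its call begins: read the wrist's pose just before it. camera_info takes no time and is no camera call; for the wrist camera it gives the pose at the moment of the call.
- r.close_job(): hands the job in; it is judged then, once.
The state is a dict: "time": time; "joint_positions": joint angles; "joint_vel": joint speeds; "joint_torque": joint torques, N m; "ee_pos": TCP position; "eef_rot": TCP orientation; "ft_force": force on the tool from outside, world axes, zero at the start; "torque": the same for the moment, N m; "width": finger opening in m; "grip_force": force on a finger pad.
Only numpy, scipy, OpenCV 4.12 (cv2) and the standard library are available. Lean on these libraries where they do the work, as an engineer would, in place of code of your own. Each camera call takes 0.05 s, during which the arm holds its last target. There are 200 camera calls.

## Working session

There is one attempt and no reset: what is moved stays moved. The work goes in short steps, Python scripts to look and compute and a tool call to move; the robot and the scene stay as the last step left them, time stands still between calls to the robot, and variables do not carry over. Pictures are saved under pics/ and viewed, at most 10 in all, crops included, and the job is handed in when it is done.

Besides the shell and the picture viewer there is one more tool, called as name(argument=value, ...) on one line, values as JSON. arm_command: Moves the arm, as the interface text tells. Its arguments: {"type":"object","properties":{"moves":{"type":"array"},"fingers":{"type":"number"},"squeeze":{"type":"number"}},"required":["moves"]}

```bash
ls; mkdir -p pics
python3 - <<'E'
from bench import r
import cv2
for n in ("top","scene"):
    im=r.camera(n); cv2.imwrite(f"pics/{n}0.png",im[:,:,::-1]); print(n,r.camera_info(n))
s=r.read_state(); print(s)
E
```

```text
pics
top {'fx': 516.2703768870324, 'fy': 516.2703768870324, 'cx': 325.1861729006851, 'cy': 203.48481377192905, 'k1': -0.030751931426692834, 'origin': array([0.34064792, 0.05095666, 1.35697414]), 'attitude': array([-0.06151805,  0.06077873,  0.71112441, -0.69772742])}
scene {'fx': 363.9325650561004, 'fy': 363.9325650561004, 'cx': 317.50789949022555, 'cy': 195.81391732557236, 'k1': -0.02625185208929953, 'origin': array([ 0.96286124, -0.24941621,  0.88245285]), 'attitude': array([0.23465091, 0.11905749, 0.4306993 , 0.8632858 ])}
{'time': 0.1, 'joint_positions': array([-1.20661569,  0.33280787, -0.06470009,  1.46083191,  0.02160987,
        1.34988967, -0.08849002]), 'joint_vel': array([-0.00143092, -0.00184486,  0.00110474, -0.00109874, -0.00062488,
       -0.00073605, -0.00059998]), 'joint_torque': array([ 2.25090836e-03, -6.24555516e+01,  2.55238835e-02, -3.90714383e+01,
       -6.13393052e-02,  3.66982701e-02,  4.16171929e-05]), 'ee_pos': array([0.23561985, 0.57847474, 0.18284617]), 'eef_rot': array([ 1.92171902e-01,  9.81361083e-01, -6.14309352e-04, -8.75265165e-05]), 'ft_force': array([ 0.81819946, -0.08152734,  0.25621542]), 'torque': array([ 0.02996224, -0.02517588, -0.00317927]), 'grip_force': 0.0, 'width': 0.08732739458284001}
```

View pics/top0.png

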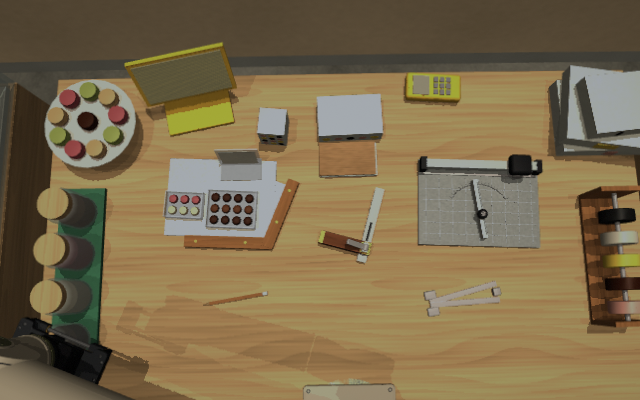

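```bash
cat > h.py <<'E'
from bench import r
import cv2, numpy as np
from scipy.spatial.transform import Rotation as R
def p2w(ci,px,z):
    """pixels -> world points on plane(s) at height z"""
    px=np.atleast_2d(np.array(px,float)); z=np.broadcast_to(z,len(px))
    d=np.c_[(px[:,0]-ci['cx'])/ci['fx'],(px[:,1]-ci['cy'])/ci['fy']]; u=d.copy()
    for _ in range(20): u=d/(1+ci['k1']*(u**2).sum(1,keepdims=True))
    v=R.from_quat(ci['attitude']).apply(np.c_[u[:,0],-u[:,1],-np.ones(len(u))])
    return ci['origin']+v*((z-ci['origin'][2])/v[:,2])[:,None]
def w2p(ci,P):
    c=R.from_quat(ci['attitude']).inv().apply(np.atleast_2d(P)-ci['origin'])
    u=np.c_[c[:,0],-c[:,1]]/-c[:,2:]; u=u*(1+ci['k1']*(u**2).sum(1,keepdims=True))
    return u*[ci['fx'],ci['fy']]+[ci['cx'],ci['cy']]
def shot(name,file,crop=None,k=1):
    ci=r.camera_info(name); im=r.camera(name)
    if crop: x0,y0,x1,y1=crop; im=im[y0:y1,x0:x1]
    if k!=1: im=cv2.resize(im,None,fx=k,fy=k,interpolation=cv2.INTER_CUBIC)
    cv2.imwrite(file,im[:,:,::-1]); return ci
def yaw(q):  # heading of tool x axis and y axis in world, deg
    m=R.from_quat(q).as_matrix(); return np.degrees([np.arctan2(m[1,0],m[0,0]),np.arctan2(m[1,1],m[0,1])])
def tool(dxyz):
    return R.from_quat(r.read_state()['eef_rot']).inv().apply(dxyz)
def st():
    s=r.read_state(); print(round(s['time'],2),s['ee_pos'].round(4),'yaw x,y',yaw(s['eef_rot']).round(2),'F',s['ft_force'].round(1),'w',round(s['width'],4),'g',round(s['grip_force'],1)); return s
E
python3 - <<'E'
import cv2,numpy as np
im=cv2.imread('pics/top0.png')
f=lambda a:cv2.resize(a,None,fx=4,fy=4,interpolation=cv2.INTER_CUBIC)
A=f(im[175:255,178:308])   # 520x320
B=f(im[183:268,313:388])   # 300x340
C=f(im[150:250,412:544])[:, :] # 528x400
o=np.zeros((600,800,3),np.uint8); o[:240,:520]=A[80:320]; o[:340,500:800]=B; o[240:600,0:500]=C[:360,:500] 
cv2.imwrite('pics/m.png',o)
E
```

```text
(no output)
```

View pics/m.png

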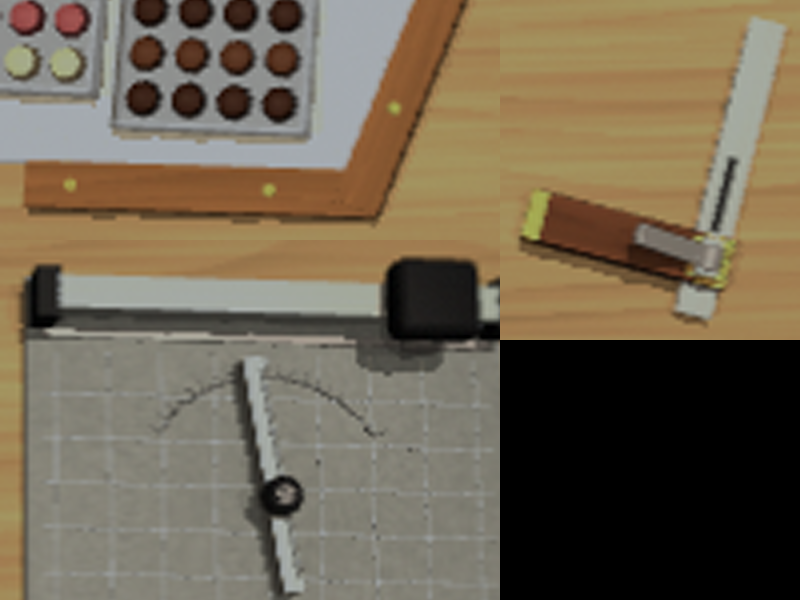

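Run:
```python
from h import *
ci=r.camera_info('top')
A=lambda u,v:(178+u/4,195+v/4); B=lambda u,v:(313+(u-500)/4,183+v/4); C=lambda u,v:(412+u/4,150+(v-240)/4)
pts={'kfL':(A(28,208),0.02),'kcorner':(A(378,216),.02),'kS':(A(466,0),.021),
'bpivot':(B(711,256),.047),'stockend':(B(536,216),.034),'stock far low':(B(521,240),.034),'stockfar hi':(B(549,193),.034),'pivot low':(B(722,287),.034),'bladetipL':(B(753,18),.019),'bladetipR':(B(786,27),.019),
'fpiv':(C(283,494),.04),'fnear':(C(292,592),.034),'ffar':(C(254,360),.034),'tnearL':((418,244.5),.012),'tnearR':((540,247),.012),'tfarR':((539,178),.012)}
for k,(p,z) in pts.items(): print(k,np.round(p,1),p2w(ci,p,z)[0].round(4))
print(r.camera_info('wrist')); st()
```

```text
kfL [185. 247.] [0.4667 0.4166 0.02  ]
kcorner [272.5 249. ] [0.4574 0.1889 0.02  ]
kS [294.5 195. ] [0.5986 0.1306 0.021 ]
bpivot [365.8 247. ] [ 0.4557 -0.0507  0.047 ]
stockend [322. 237.] [0.4847 0.06   0.034 ]
stock far low [318.2 243. ] [0.4694 0.0699 0.034 ]
stockfar hi [325.2 231.2] [0.4994 0.0514 0.034 ]
pivot low [368.5 254.8] [ 0.4368 -0.0581  0.034 ]
bladetipL [376.2 187.5] [ 0.615  -0.0857  0.019 ]
bladetipR [384.5 189.8] [ 0.6085 -0.1073  0.019 ]
fpiv [482.8 213.5] [ 0.5369 -0.3568  0.04  ]
fnear [485. 238.] [ 0.4739 -0.3599  0.034 ]
ffar [475.5 180. ] [ 0.6271 -0.3459  0.034 ]
tnearL [418.  244.5] [ 0.4626 -0.19    0.012 ]
tnearR [540 247] [ 0.4495 -0.5099  0.012 ]
tfarR [539 178] [ 0.6342 -0.5239  0.012 ]
{'fx': 294.6984624297525, 'fy': 294.6984624297525, 'cx': 318.362211548907, 'cy': 197.95118682775689, 'k1': 0.011744310500422407, 'origin': array([0.1600001 , 0.60851908, 0.3830335 ]), 'attitude': array([-0.12252136, -0.08163142,  0.55244161,  0.82044689])}
0.1 [0.2356 0.5785 0.1828] yaw x,y [157.84  67.84] F [ 0.8 -0.1  0.3] w 0.0873 g 0.0
```

arm_command(moves=[-2.4,-2.5,0,0,-2.4,-2.5,0,0,-2.4,-2.5,0,0,-2.4,-2.5,0,0,-2.4,-2.5,0,0,-2.4,-2.5,0,0,-2.4,-2.5,0,0,-2.4,-2.5,0,0,-2.4,-2.5,0,0,-2.4,-2.5,0,0,-2.4,-2.5,0,0,-2.4,-2.5,0,0])

```text
time: 1.1
ee_pos: [0.3894, 0.1906, 0.1834]
eef_rot: [0.192, 0.981, 0.0, -0.0]
ft_force: [0.4, -0.5, 0.8]
width: 0.0869
grip_force: 0.0
```

arm_command(moves=[-2.4,-2.5,0,0,-2.4,-2.5,0,0,-2.4,-2.5,0,0,-2.4,-2.5,0,0,-2.4,-2.5,0,0,-2.4,-2.5,0,0,0,0,0,7,0,0,0,7,0,0,0,7,0,0,0,7,0,0,0,7,0,0,0,7])

```text
time: 2.1
ee_pos: [0.4658, -0.0009, 0.1833]
eef_rot: [0.534, 0.846, -0.0, -0.0]
ft_force: [-0.0, -0.4, 0.5]
width: 0.087
grip_force: 0.0
```

arm_command(moves=[0,0,0,7,0,0,0,7,0,0,0,7,0,0,0,7,0,0,0,7,0,0,0,5.5,0,0,0,0,0,0,0,0])

```text
time: 2.77
ee_pos: [0.4659, -0.0009, 0.1833]
eef_rot: [0.791, 0.612, -0.0, -0.0]
ft_force: [0.5, -0.2, 0.5]
width: 0.087
grip_force: 0.0
```

Run:
```python
from h import *
s=st(); print(s['joint_positions'].round(2)); ci=shot('wrist','pics/w1.png'); print(ci)
print(w2p(ci,[[.4542,-.056,.043],[.4847,.060,.034],[.4574,.1889,.02]]).round(0))
```

```text
2.77 [ 0.4659 -0.0009  0.1833] yaw x,y [ 75.52 -14.48] F [ 0.5 -0.2  0.5] w 0.087 g 0.0
[-0.57 -0.05  0.47  1.88  0.02  1.3  -0.36]
{'fx': 294.6984624297525, 'fy': 294.6984624297525, 'cx': 318.362211548907, 'cy': 197.95118682775689, 'k1': 0.011744310500422407, 'origin': array([0.48480923, 0.07640884, 0.38353609]), 'attitude': array([-0.14635397,  0.01902852, -0.12410658,  0.98123187])}
[[321. 223.]
 [322. 122.]
 [268.   8.]]
```

View pics/w1.png

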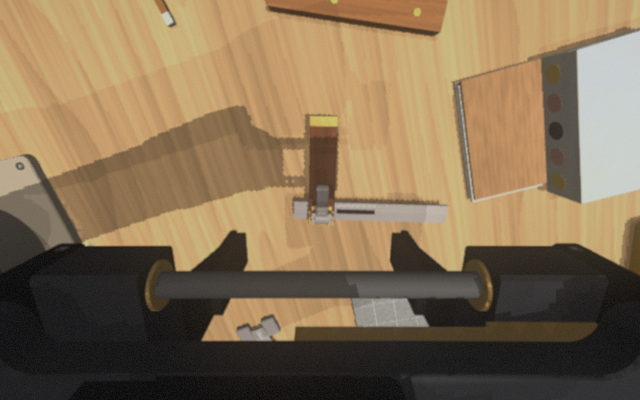

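Run:
```python
from h import *
ci=r.camera_info('wrist')
im=cv2.imread('pics/w1.png')[105:235,280:460]
cv2.imwrite('pics/w1c.png',cv2.resize(im,None,fx=4.4,fy=4.4,interpolation=cv2.INTER_CUBIC))
```

```text
(no output)
```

View pics/w1c.png

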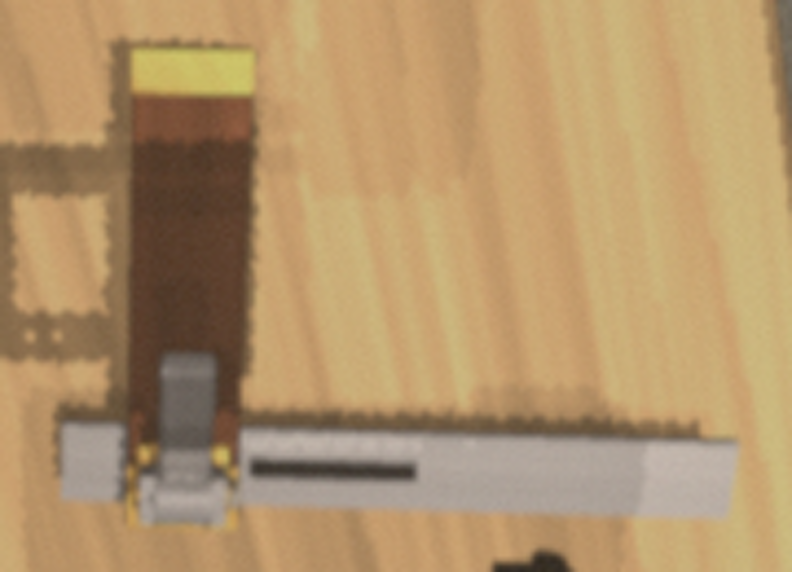

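Run:
```python
from h import *
ci=r.camera_info('wrist')
q=lambda u,v:(280+u/4.4-.4,105+v/4.4-.4)
P=p2w(ci,[q(131,47),q(255,47),q(128,525),q(237,525)],.034); print(P.round(4))
print(np.linalg.norm(P[0]-P[1]),np.linalg.norm(P[0]-P[2]),np.linalg.norm(P[2]-P[3]))
d=(P[0]+P[1]-P[2]-P[3])/2; a=-np.degrees(np.arctan2(d[0],d[1])); print('yaw',a)
u=d/np.linalg.norm(d); e=(P[0]+P[1])/2; piv=e-.12*u; g=e-.060*u; print('piv',piv,'grip',g)
s=r.read_state(); t=np.r_[g[:2],.022]; print('tool delta cm',tool(t-s['ee_pos'])*100)
B=p2w(ci,[q(238,430),q(700,440),q(735,441),q(730,517),q(240,508)],.019);print(B.round(4))
```

```text
[[ 0.4725  0.0713  0.034 ]
 [ 0.5037  0.0633  0.034 ]
 [ 0.4374 -0.0573  0.034 ]
 [ 0.468  -0.0651  0.034 ]]
0.03216629769075233 0.1332785542110888 0.03156880734907523
yaw -15.41559318347442
piv [ 0.45622051 -0.04839968  0.034     ] grip [0.47216962 0.0094417  0.034     ]
tool delta cm [ 1.15651302  0.35158101 16.13710771]
[[ 0.4746 -0.042   0.019 ]
 [ 0.606  -0.0788  0.019 ]
 [ 0.6159 -0.0817  0.019 ]
 [ 0.6114 -0.1054  0.019 ]
 [ 0.4694 -0.0661  0.019 ]]
```

arm_command(moves=[0.19,0.06,2,0.15,0.19,0.06,2,0.15,0.19,0.06,2,0.15,0.19,0.06,2,0.15,0.2,0.06,2,0.15,0.2,0.05,2,0.15,0,0,2,0,0,0,1.5,0,0,0,0.6,0,0,0,0,0])

```text
time: 3.65
ee_pos: [0.4715, 0.0092, 0.0214]
eef_rot: [0.796, 0.606, -0.001, -0.0]
ft_force: [-0.2, -0.4, -0.7]
width: 0.0869
grip_force: 0.0
```

arm_command(moves=[0,0,0,0,0,0,0,0,0,0,0,0,0,0,0,0,0,0,0,0,0,0,0,0,0,0,0,0,0,0,0,0], fingers=0, squeeze=25)

```text
time: 4.32
ee_pos: [0.4725, 0.0095, 0.0226]
eef_rot: [0.796, 0.605, 0.0, -0.0]
ft_force: [1.3, 1.3, 1.1]
width: 0.0414
grip_force: 0.0
```

Run:
```python
from h import *
s=st(); print(s['torque'].round(2))
```

```text
4.32 [0.4725 0.0095 0.0226] yaw x,y [ 74.44 -15.56] F [1.3 1.3 1.1] w 0.0414 g 0.0
[-0.07  0.06 -0.01]
```

arm_command(moves=[0,0,0,0,0,0,0,0,0,0,0,0,0,0,0,0,0,0,0,0,0,0,0,0])

```text
time: 4.82
ee_pos: [0.4727, 0.0096, 0.0226]
eef_rot: [0.796, 0.605, 0.0, 0.0]
ft_force: [1.1, 0.6, 0.6]
width: 0.0038
grip_force: 2.0
```

arm_command(moves=[0,0,-0.5,0,0,0,-1,0,0,0,-1.5,0,1.6,-0.95,-1,0,2.2,-1.3,0,0,2.5,-1.4,0,0,2.5,-1.4,0,0,2.2,-1.3,0,0,1.3,-0.75,0,0,0.7,-0.4,0,0,0,0,0,0])

```text
time: 5.73
ee_pos: [0.435, 0.1563, 0.0633]
eef_rot: [0.796, 0.606, 0.0, -0.0]
ft_force: [-0.1, -0.7, 0.1]
width: 0.0006
grip_force: 0.0
```

arm_command(moves=[0,0,0,-3.3,0,0,0,-3.3,0,0,0,-3.3,0,0,0,-3.3,0,0,0,0,0,0,0,0,0,0,0,0])

```text
time: 6.32
ee_pos: [0.4354, 0.154, 0.0627]
eef_rot: [0.723, 0.691, 0.0, 0.0]
ft_force: [-0.8, 0.3, 0.9]
width: 0.0005
grip_force: 0.0
```

Run:
```python
from h import *
s=st(); print(s['torque'].round(2)); ci=shot('wrist','pics/w2.png'); np.save('ci2.npy',ci,allow_pickle=True)
c=np.array([.4574,.1889,.02]);y=np.radians(-2.35)
print(w2p(ci,[c,[.4667,.4166,.02],[.5986,.1306,.021]]).round(0))
```

```text
6.32 [0.4354 0.154  0.0627] yaw x,y [87.46 -2.54] F [-0.8  0.3  0.9] w 0.0005 g 0.0
[-0.07  0.07  0.01]
[[ 345.  163.]
 [ 354. -218.]
 [ 507.  222.]]
```

View pics/w2.png

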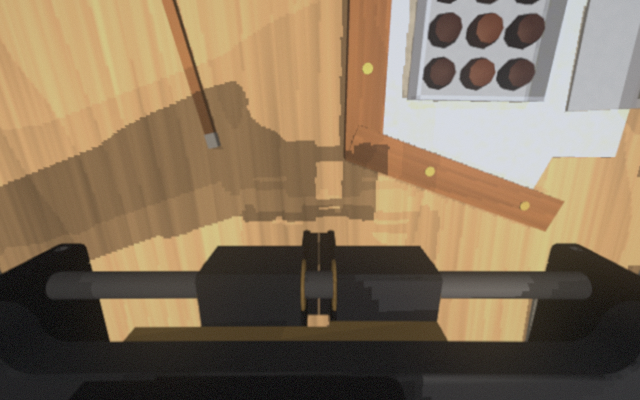

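Run:
```python
from h import *
ci=shot('top','pics/t2.png'); im=cv2.imread('pics/t2.png')
a=cv2.resize(im[170:280,230:400],None,fx=4.7,fy=4.7,interpolation=cv2.INTER_CUBIC); cv2.imwrite('pics/t2c.png',a)
```

```text
(no output)
```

View pics/t2c.png

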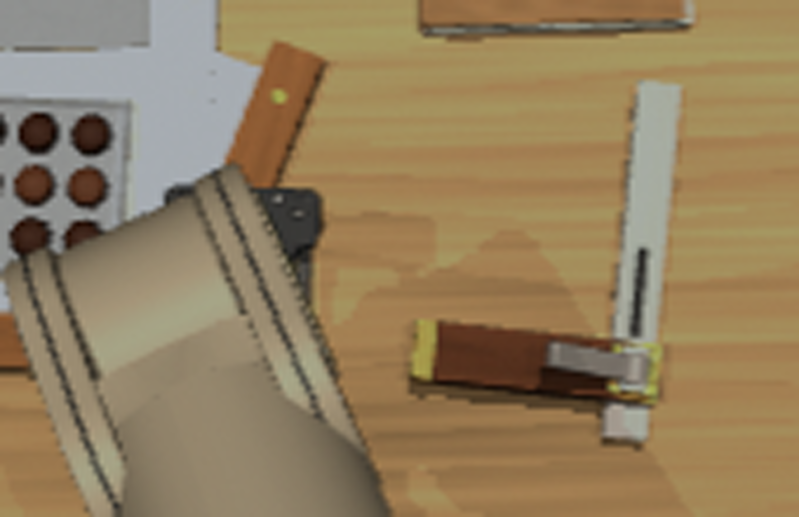

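Run:
```python
from h import *
s=st(); ci=r.camera_info('wrist')
m=R.from_quat(s['eef_rot'])
for dz in (0,-.01,-.019):
    P=s['ee_pos']+m.apply([[0,0,dz],[0,.0435,dz],[0,-.0435,dz]])
    c=R.from_quat(ci['attitude']).inv().apply(P-ci['origin']); print(dz,w2p(ci,P).round(1).tolist(),c[0].round(4))
im=cv2.imread('pics/w1.png')[215:285,210:430]; im2=cv2.imread('pics/w2.png')[215:285,210:430]
cv2.imwrite('pics/f.png',cv2.resize(np.vstack([im,im2]),None,fx=3.5,fy=3.5,interpolation=cv2.INTER_CUBIC))
```

```text
6.42 [0.4353 0.1544 0.0627] yaw x,y [87.53 -2.47] F [ 0.5 -0.   0.1] w 0.0003 g 0.0
0 [[320.2, 222.6], [379.9, 222.7], [260.5, 222.5]] [ 0.0013 -0.018  -0.2147]
-0.01 [[320.3, 227.9], [382.8, 228.0], [257.7, 227.9]] [ 0.0013 -0.0209 -0.2052]
-0.019 [[320.3, 233.2], [385.6, 233.3], [255.1, 233.1]] [ 0.0013 -0.0235 -0.1966]
```

View pics/f.png

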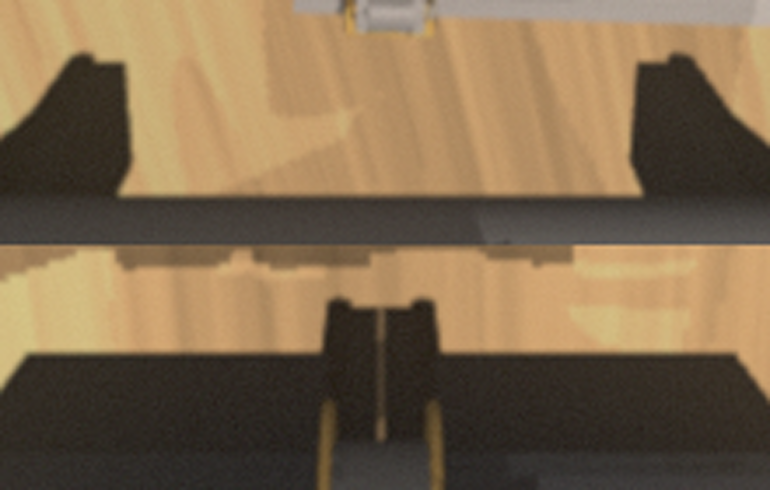

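arm_command(moves=[0,-1.5,1,0,0,-1.5,1,0,0,0,1.5,0,0,0,1.5,0,0,0,1,0,0,0,0,0,0,0,0,0])

```text
time: 7.0
ee_pos: [0.405, 0.1558, 0.0025]
eef_rot: [0.722, 0.692, -0.0, -0.0]
ft_force: [0.3, 0.2, -0.0]
width: 0.0006
grip_force: 0.0
```

arm_command(moves=[0,0,0.1,0,0,0,0.1,0,0,0,0.1,0,0,0,0,0])

```text
time: 7.33
ee_pos: [0.4053, 0.1561, -0.0003]
eef_rot: [0.722, 0.692, 0.0, -0.0]
ft_force: [0.6, 1.3, 0.1]
width: 0.0005
grip_force: 0.0
```

arm_command(moves=[0,0,0.3,0,0,0,0.3,0,0,0,0.3,0,0,0,0.1,0,0,0,0,0])

```text
time: 7.75
ee_pos: [0.4048, 0.1559, -0.0109]
eef_rot: [0.722, 0.692, -0.0, -0.0]
ft_force: [0.9, 0.2, 0.5]
width: 0.0005
grip_force: 0.0
```

arm_command(moves=[0,0,0.1,0,0,0,0.1,0,0,0,0.1,0,0,0,0,0])

```text
time: 8.08
ee_pos: [0.405, 0.156, -0.0136]
eef_rot: [0.722, 0.692, -0.0, -0.0]
ft_force: [-1.6, 0.1, 0.8]
width: 0.0006
grip_force: 0.0
```

arm_command(moves=[0,0,0.1,0,0,0,0.1,0,0,0,0.1,0,0,0,0,0])

```text
time: 8.42
ee_pos: [0.405, 0.156, -0.0167]
eef_rot: [0.722, 0.692, -0.0, -0.0]
ft_force: [0.4, 0.1, 0.1]
width: 0.0008
grip_force: 0.0
```

arm_command(moves=[0,0,0.1,0,0,0,0.1,0,0,0,0,0])

```text
time: 8.67
ee_pos: [0.405, 0.156, -0.0186]
eef_rot: [0.722, 0.692, -0.0, -0.0]
ft_force: [-0.9, 0.2, -0.6]
width: 0.0006
grip_force: 0.0
```

arm_command(moves=[0,0,0.1,0,0,0,0.1,0,0,0,0,0])

```text
time: 8.92
ee_pos: [0.405, 0.156, -0.0207]
eef_rot: [0.722, 0.692, -0.0, -0.0]
ft_force: [-0.6, -0.3, 0.2]
width: 0.0002
grip_force: 0.0
```

arm_command(moves=[0,0,0.1,0,0,0,0.1,0,0,0,0,0])

```text
time: 9.17
ee_pos: [0.405, 0.156, -0.0227]
eef_rot: [0.722, 0.692, -0.0, -0.0]
ft_force: [-0.3, -0.6, 0.1]
width: 0.0004
grip_force: 0.0
```

arm_command(moves=[0,0,0.1,0,0,0,0.1,0,0,0,0,0])

```text
time: 9.42
ee_pos: [0.405, 0.156, -0.0246]
eef_rot: [0.722, 0.692, -0.0, -0.0]
ft_force: [0.2, -0.0, -0.3]
width: 0.0005
grip_force: 0.0
```

arm_command(moves=[0,0,0.1,0,0,0,0.1,0,0,0,0,0])

```text
time: 9.67
ee_pos: [0.405, 0.156, -0.0267]
eef_rot: [0.722, 0.692, -0.0, -0.0]
ft_force: [0.2, -1.7, 0.5]
width: 0.0
grip_force: 0.0
```

arm_command(moves=[0,0,0.1,0,0,0,0.1,0,0,0,0,0])

```text
time: 9.92
ee_pos: [0.405, 0.156, -0.0287]
eef_rot: [0.722, 0.692, -0.0, -0.0]
ft_force: [0.1, -0.3, -0.1]
width: 0.0004
grip_force: 0.0
```

arm_command(moves=[0,0,0.1,0,0,0,0.1,0,0,0,0,0])

```text
time: 10.17
ee_pos: [0.405, 0.156, -0.0307]
eef_rot: [0.722, 0.692, -0.0, -0.0]
ft_force: [0.5, -0.1, 0.2]
width: 0.0006
grip_force: 0.0
```

arm_command(moves=[0,0,0.1,0,0,0,0.1,0,0,0,0,0])

```text
time: 10.42
ee_pos: [0.405, 0.156, -0.0326]
eef_rot: [0.722, 0.692, -0.0, -0.0]
ft_force: [0.2, -0.3, -0.8]
width: 0.0007
grip_force: 0.0
```

arm_command(moves=[0,0,0.1,0,0,0,0.1,0,0,0,0,0])

```text
time: 10.67
ee_pos: [0.405, 0.156, -0.0346]
eef_rot: [0.722, 0.692, -0.0, -0.0]
ft_force: [0.0, -0.1, 0.4]
width: 0.0005
grip_force: 0.0
```

arm_command(moves=[0,0,0.1,0,0,0,0.1,0,0,0,0,0])

```text
time: 10.92
ee_pos: [0.405, 0.156, -0.0366]
eef_rot: [0.722, 0.692, -0.0, -0.0]
ft_force: [-0.3, -0.5, -0.5]
width: 0.0004
grip_force: 0.0
```

Run:
```python
from h import *
s=st(); ci=shot('wrist','pics/w3.png',(200,60,440,260),3)
for z in (0,.01,.02): print(z,w2p(ci,[[s['ee_pos'][0],s['ee_pos'][1],z],[s['ee_pos'][0],s['ee_pos'][1]+.0095,z]]).round(1).tolist())
```

```text
10.92 [ 0.405   0.156  -0.0366] yaw x,y [87.64 -2.36] F [-0.3 -0.5 -0.5] w 0.0004 g 0.0
0 [[320.5, 244.9], [319.9, 230.5]]
0.01 [[320.6, 252.6], [320.0, 237.5]]
0.02 [[320.7, 261.2], [320.0, 245.4]]
```

View pics/w3.png

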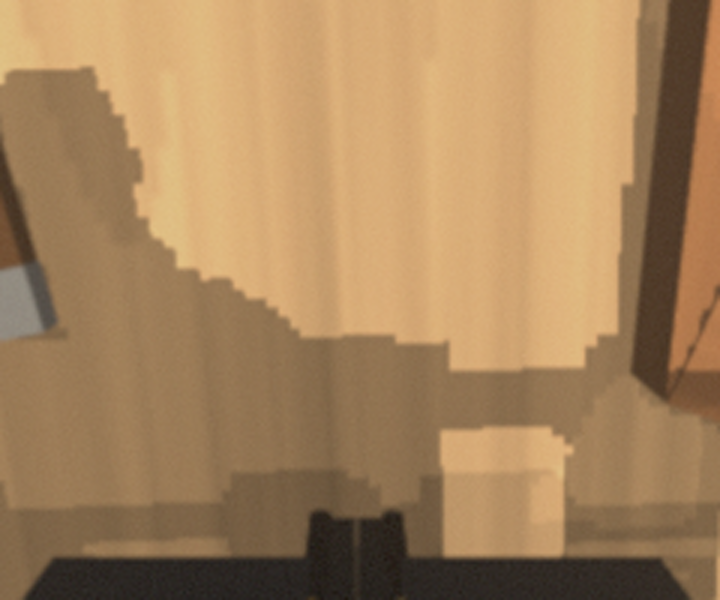

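arm_command(moves=[0,0,0.1,0,0,0,0,0])

```text
time: 11.13
ee_pos: [0.4051, 0.156, -0.0376]
eef_rot: [0.722, 0.692, -0.0, -0.0]
ft_force: [-0.2, 0.7, 0.2]
width: 0.0005
grip_force: 0.0
```

arm_command(moves=[0,0,0.1,0,0,0,0,0])

```text
time: 11.3
ee_pos: [0.4052, 0.1561, -0.0385]
eef_rot: [0.722, 0.692, 0.0, -0.0]
ft_force: [-0.3, -0.4, 0.3]
width: 0.0006
grip_force: 0.0
```

arm_command(moves=[0,0,0.1,0,0,0,0,0])

```text
time: 11.47
ee_pos: [0.4052, 0.1561, -0.0386]
eef_rot: [0.722, 0.692, -0.0, -0.0]
ft_force: [-6.1, -2.4, 18.4]
width: 0.0006
grip_force: 8.9
```

```bash
cat >> h.py <<'E'
def plan(g,yw,z):
    "cm in tool axes to put TCP at g,z and turn (tool deg) so that tool y heads yw deg"
    s=r.read_state(); d=R.from_quat(s['eef_rot']).inv().apply(np.r_[g[:2],z]-s['ee_pos'])*100
    print('plan cm',d.round(2),'turn',round(yaw(s['eef_rot'])[1]-yw,2))
E
python3 - <<'E'
from h import *
ci=r.camera_info('top'); q=lambda u,v:(230+u/4.7-.4,170+v/4.7-.4)
P=p2w(ci,[q(413,350),q(658,372)],.034)
# numeric check: yellow brass pixels in t2
im=cv2.imread('pics/t2.png'); hsv=cv2.cvtColor(im,cv2.COLOR_BGR2HSV)
m=cv2.inRange(hsv,(24,120,90),(36,255,255))[225:270,310:375]; n,l,sts,c=cv2.connectedComponentsWithStats(m)
print([(sts[i].tolist(),(c[i]+[310,225]).round(1)) for i in range(1,n)])
d=P[0]-P[1]; u=d/np.linalg.norm(d); print(P.round(4),np.linalg.norm(d),'yaw',-np.degrees(np.arctan2(d[0],d[1])))
g=P[0]-.06*u; print('grip',g); st(); plan(g,-np.degrees(np.arctan2(d[0],d[1])),-.0165)
E
```

```text
[([7, 13, 6, 13, 47], array([319.9, 243.9])), ([50, 19, 2, 1, 2], array([360.5, 244. ])), ([57, 18, 4, 2, 5], array([368.8, 243.4])), ([58, 21, 3, 10, 15], array([368.7, 251.1])), ([50, 27, 2, 2, 3], array([360.3, 252.7]))]
[[ 0.4667  0.0719  0.034 ]
 [ 0.4521 -0.0614  0.034 ]] 0.13416678601748358 yaw -6.239775958872584
grip [0.46019667 0.01229316 0.034     ]
11.47 [ 0.4052  0.1561 -0.0386] yaw x,y [87.63 -2.37] F [-6.1 -2.4 18.4] w 0.0006 g 8.9
plan cm [-14.14   6.09  -2.22] turn 3.87
```

arm_command(moves=[0,0,-2,0,0,0,-3,0,0,0,-3.5,0,0,0,-3.5,0,-2.4,1,0,0,-2.9,1.25,0,0,-2.9,1.25,0,0,-2.9,1.25,0,2,-2.3,1,0,1.9,-0.8,0.3,0,0,0,0,0,0], fingers=100)

```text
time: 12.38
ee_pos: [0.4586, 0.0091, 0.0805]
eef_rot: [0.746, 0.666, -0.0, 0.0]
ft_force: [-0.7, 0.7, 1.0]
width: 0.0657
grip_force: 0.0
```

Run:
```python
from h import *
st(); g=[.4602,.0123]; plan(g,-6.24,-.0165)
ci=shot('wrist','pics/w4.png'); im=cv2.imread('pics/w4.png'); hsv=cv2.cvtColor(im,cv2.COLOR_BGR2HSV)
m=cv2.inRange(hsv,(24,120,90),(36,255,255)); m[235:]=0; n,l,sts,c=cv2.connectedComponentsWithStats(m)
for i in range(1,n):
  if sts[i][4]>30: print(sts[i].tolist(),c[i].round(1),p2w(ci,[c[i]],.034).round(4), cv2.minAreaRect(np.argwhere(l==i)[:,::-1].astype(np.float32)))
u=np.array([np.sin(np.radians(6.24)),np.cos(np.radians(6.24))]); print('exp cap',np.array(g)+.0545*u)
```

```text
12.38 [0.4586 0.0091 0.0805] yaw x,y [83.55 -6.45] F [-0.7  0.7  1. ] w 0.0657 g 0.0
plan cm [0.34 0.12 9.7 ] turn -0.21
[304, 130, 38, 13, 426] [323.4 135.9] [[0.4679 0.0662 0.034 ]] ((322.5, 136.0), (12.0, 37.0), 90.0)
exp cap [0.46612379 0.06647711]
```

arm_command(moves=[0.15,0.1,2,0,0.15,0.1,2.5,0,0,0,2.5,0,0,0,1.5,0,0,0,0.9,0,0,0,0.3,0,0,0,0,0], fingers=100)

```text
time: 13.02
ee_pos: [0.4603, 0.0149, -0.0167]
eef_rot: [0.744, 0.668, -0.0, -0.0]
ft_force: [-0.9, 1.1, 0.9]
width: 0.0869
grip_force: 0.0
```

arm_command(moves=[0,0,0,0,0,0,0,0,0,0,0,0,0,0,0,0,0,0,0,0,0,0,0,0,0,0,0,0,0,0,0,0,0,0,0,0,0,0,0,0,0,0,0,0,0,0,0,0], fingers=0, squeeze=25)

```text
time: 14.02
ee_pos: [0.4609, 0.014, -0.0164]
eef_rot: [0.745, 0.667, 0.0, 0.0]
ft_force: [1.3, 0.4, 0.4]
width: 0.0317
grip_force: 25.0
```

Run:
```python
from h import *
ci=np.load('ci2.npy',allow_pickle=True).item()
im=cv2.imread('pics/w2.png'); hsv=cv2.cvtColor(im,cv2.COLOR_BGR2HSV)
# print hue/val profiles across outer edges
for y in (30,80,120): print('row',y,[tuple(map(int,hsv[y,x])) for x in range(338,358,2)])
for x in (420,480,530): 
    yy=160+int((x-350)*.36); print('col',x,yy,[tuple(map(int,hsv[y,x])) for y in range(yy-8,yy+12,2)])
P=p2w(ci,[(350,5),(346.5,155),(355,161),(545,230)],[.02,.02,.021,.021]);print(P.round(4))
```

```text
row 30 [(16, 113, 196), (16, 114, 195), (15, 113, 183), (16, 108, 128), (14, 114, 112), (12, 129, 105), (13, 141, 174), (13, 140, 179), (13, 139, 178), (13, 137, 180)]
row 80 [(16, 113, 198), (16, 113, 144), (16, 109, 129), (16, 110, 125), (14, 113, 90), (13, 141, 166), (13, 140, 179), (13, 141, 177), (13, 139, 180), (13, 140, 178)]
row 120 [(16, 114, 188), (16, 110, 132), (16, 109, 129), (14, 117, 94), (12, 137, 130), (13, 142, 172), (13, 142, 171), (13, 140, 169), (13, 143, 171), (13, 141, 170)]
col 420 185 [(13, 135, 163), (13, 134, 160), (13, 134, 162), (13, 134, 164), (13, 136, 169), (15, 120, 176), (16, 112, 192), (16, 114, 204), (16, 114, 211), (16, 115, 207)]
col 480 206 [(13, 136, 167), (13, 134, 169), (13, 137, 177), (14, 138, 179), (13, 138, 181), (15, 125, 188), (17, 110, 206), (18, 108, 212), (18, 111, 210), (17, 112, 209)]
col 530 224 [(13, 139, 180), (13, 138, 175), (13, 135, 172), (13, 138, 170), (13, 144, 174), (15, 125, 190), (18, 108, 211), (19, 108, 211), (19, 106, 210), (19, 104, 210)]
[[0.4632 0.303  0.02  ]
 [0.4591 0.1958 0.02  ]
 [0.466  0.1907 0.021 ]
 [0.6326 0.122  0.021 ]]
```

Run:
```python
from h import *
ci=np.load('ci2.npy',allow_pickle=True).item()
F=p2w(ci,[(349.2,30),(347.3,80),(345.6,120)],.02)[:,:2]; S=p2w(ci,[(420,187.2),(480,208.3),(530,226)],.021)[:,:2]
print(F.round(4),S.round(4))
a=np.polyfit(F[:,1],F[:,0],1); b=np.polyfit(S[:,0],S[:,1],1)
yf=-np.degrees(np.arctan(a[0])); ys=np.degrees(np.arctan(b[0])); print('yaw front',yf,'side',ys,'angle',90-(ys-yf))
x=(a[1]+a[0]*b[1])/(1-a[0]*b[0]); y=b[0]*x+b[1]; print('corner',x,y)
t=np.radians(-2.35); ex=np.array([np.cos(t),np.sin(t)]); ey=np.array([-np.sin(t),np.cos(t)])
piv=np.array([x,y])-.024*ex-.095*ey; g=piv+.062*ey; print(g); st(); plan(g,-2.35,.0136)
```

```text
[[0.4625 0.2872]
 [0.4606 0.2533]
 [0.4589 0.2238]] [[0.5208 0.1659]
 [0.5735 0.1448]
 [0.6189 0.1264]]
yaw front -3.2543317221671098 side -21.955416966795777 angle 108.70108524462867
corner 0.45705564655802244 0.1916795278060811
[0.43172271 0.15969137]
14.02 [ 0.4609  0.014  -0.0164] yaw x,y [83.73 -6.27] F [1.3 0.4 0.4] w 0.0317 g 25.0
plan cm [14.17 -4.49 -3.  ] turn -3.92
```

arm_command(moves=[0,0,-0.5,0,0,0,-1,0,0,0,-1,0,1,-0.3,-0.5,0,2,-0.6,0,0,2.5,-0.8,0,0,2.8,-0.9,0,0,2.8,-0.9,0,0,2,-0.7,0,0,1.07,-0.29,0,0,0,0,0,-1.9,0,0,0,-1.9])

```text
time: 15.02
ee_pos: [0.4315, 0.1602, 0.0142]
eef_rot: [0.721, 0.693, 0.0, 0.0]
ft_force: [0.2, -0.1, -6.2]
width: 0.0317
grip_force: 25.0
```

Run:
```python
from h import *
s=st(); plan([.43172,.15969],-2.4,-.016); print(s['torque'].round(2))
```

```text
15.02 [0.4315 0.1602 0.0142] yaw x,y [87.7 -2.3] F [ 0.2 -0.1 -6.2] w 0.0317 g 25.0
plan cm [-0.05  0.02  3.02] turn 0.1
[-0.02  0.1  -0.01]
```

arm_command(moves=[0,0,1,0.1,0,0,1,0,0,0,0.7,0,0,0,0.3,0,0,0,0,0])

```text
time: 15.43
ee_pos: [0.431, 0.1591, -0.017]
eef_rot: [0.723, 0.691, -0.001, -0.0]
ft_force: [-1.1, -0.9, -3.7]
width: 0.0315
grip_force: 25.0
```

arm_command(moves=[0,0.2,0,0,0,0.2,0,0,0,0.1,0,0,0,0,0,0])

```text
time: 15.77
ee_pos: [0.4369, 0.1593, -0.0166]
eef_rot: [0.723, 0.691, 0.0, 0.0]
ft_force: [0.4, -0.0, -4.3]
width: 0.0317
grip_force: 25.0
```

arm_command(moves=[0,0.05,0,0,0,0.05,0,0,0,0,0,0])

```text
time: 16.02
ee_pos: [0.4376, 0.1594, -0.0165]
eef_rot: [0.723, 0.691, 0.0, 0.0]
ft_force: [-0.4, 0.5, -5.0]
width: 0.0316
grip_force: 25.0
```

arm_command(moves=[0,0.05,0,0,0,0.05,0,0,0,0,0,0])

```text
time: 16.27
ee_pos: [0.4386, 0.1595, -0.0164]
eef_rot: [0.723, 0.691, 0.0, -0.0]
ft_force: [0.5, -0.6, -5.4]
width: 0.0317
grip_force: 25.0
```

arm_command(moves=[0,0.05,0,0,0,0,0,0])

```text
time: 16.43
ee_pos: [0.4391, 0.1594, -0.0164]
eef_rot: [0.723, 0.691, 0.0, 0.0]
ft_force: [-0.0, -0.3, -5.3]
width: 0.0318
grip_force: 25.0
```

arm_command(moves=[0,0.05,0,0,0,0,0,0])

```text
time: 16.6
ee_pos: [0.4396, 0.1594, -0.0164]
eef_rot: [0.723, 0.691, 0.0, 0.0]
ft_force: [0.0, 0.8, -5.2]
width: 0.0317
grip_force: 25.0
```

Run:
```python
from h import *
s=st(); print(s['torque'].round(2))
```

```text
16.6 [ 0.4396  0.1594 -0.0164] yaw x,y [87.44 -2.56] F [ 0.   0.8 -5.2] w 0.0317 g 25.0
[ 0.    0.15 -0.05]
```

arm_command(moves=[0,0.04,0,0,0,0,0,0])

```text
time: 16.77
ee_pos: [0.4399, 0.1594, -0.0164]
eef_rot: [0.723, 0.691, 0.0, -0.0]
ft_force: [-0.5, 0.1, -5.8]
width: 0.0318
grip_force: 25.0
```

arm_command(moves=[0,0.04,0,0,0,0,0,0])

```text
time: 16.93
ee_pos: [0.4403, 0.1593, -0.0165]
eef_rot: [0.723, 0.691, 0.0, -0.0]
ft_force: [0.1, 0.2, -4.7]
width: 0.0317
grip_force: 25.0
```

arm_command(moves=[0,0.04,0,0,0,0,0,0])

```text
time: 17.1
ee_pos: [0.4407, 0.1593, -0.0165]
eef_rot: [0.723, 0.691, 0.0, -0.0]
ft_force: [-0.1, 0.9, -5.2]
width: 0.0318
grip_force: 25.0
```

arm_command(moves=[0,0.04,0,0,0,0,0,0])

```text
time: 17.27
ee_pos: [0.4411, 0.1593, -0.0165]
eef_rot: [0.723, 0.691, 0.0, -0.0]
ft_force: [0.1, 0.3, -5.0]
width: 0.0317
grip_force: 25.0
```

arm_command(moves=[0.4,0,0,0,0.6,0,0,0,0.6,0,0,0,0.6,0,0,0,0.6,0,0,0,0.6,0,0,0,0.4,0,0,0,0.2,0,0,0,0,0,0,0])

```text
time: 18.02
ee_pos: [0.4426, 0.1997, -0.0166]
eef_rot: [0.723, 0.691, -0.0, -0.0]
ft_force: [-0.8, -0.7, -5.0]
width: 0.0317
grip_force: 25.0
```

arm_command(moves=[0.3,0,0,0,0.4,0,0,0,0.4,0,0,0,0.4,0,0,0,0.4,0,0,0,0.4,0,0,0,0.4,0,0,0,0.3,0,0,0,0,0,0,0])

```text
time: 18.77
ee_pos: [0.4442, 0.2302, -0.0164]
eef_rot: [0.722, 0.691, 0.0, -0.0]
ft_force: [0.2, -0.2, -5.0]
width: 0.0319
grip_force: 25.0
```

Run:
```python
from h import *
s=st(); print(s['torque'].round(2))
```

```text
18.77 [ 0.4442  0.2302 -0.0164] yaw x,y [87.49 -2.51] F [ 0.2 -0.2 -5. ] w 0.0319 g 25.0
[-0.02  0.22 -0.14]
```

arm_command(moves=[0.3,0,0,0,0.3,0,0,0,0.2,0,0,0,0,0,0,0])

```text
time: 19.1
ee_pos: [0.4446, 0.2378, -0.0164]
eef_rot: [0.723, 0.691, 0.0, -0.0]
ft_force: [-1.1, -0.2, -4.4]
width: 0.0322
grip_force: 25.0
```

arm_command(moves=[0,0.03,0,0,0,0,0,0])

```text
time: 19.27
ee_pos: [0.4448, 0.2374, -0.0164]
eef_rot: [0.723, 0.691, 0.0, -0.0]
ft_force: [-1.0, 0.6, -5.0]
width: 0.0315
grip_force: 25.0
```

arm_command(moves=[0,0.03,0,0,0,0,0,0])

```text
time: 19.43
ee_pos: [0.4451, 0.2373, -0.0164]
eef_rot: [0.723, 0.691, 0.0, -0.0]
ft_force: [-0.4, -0.2, -4.6]
width: 0.0317
grip_force: 25.0
```

Run:
```python
from h import *
s=st(); print(s['torque'].round(2))
ci=shot('top','pics/t5.png'); im=cv2.imread('pics/t5.png')
cv2.imwrite('pics/t5c.png',cv2.resize(im[160:275,170:320],None,fx=5.2,fy=5.2,interpolation=cv2.INTER_CUBIC))
```

```text
19.43 [ 0.4451  0.2373 -0.0164] yaw x,y [87.44 -2.56] F [-0.4 -0.2 -4.6] w 0.0317 g 25.0
[ 0.1   0.22 -0.02]
```

View pics/t5c.png

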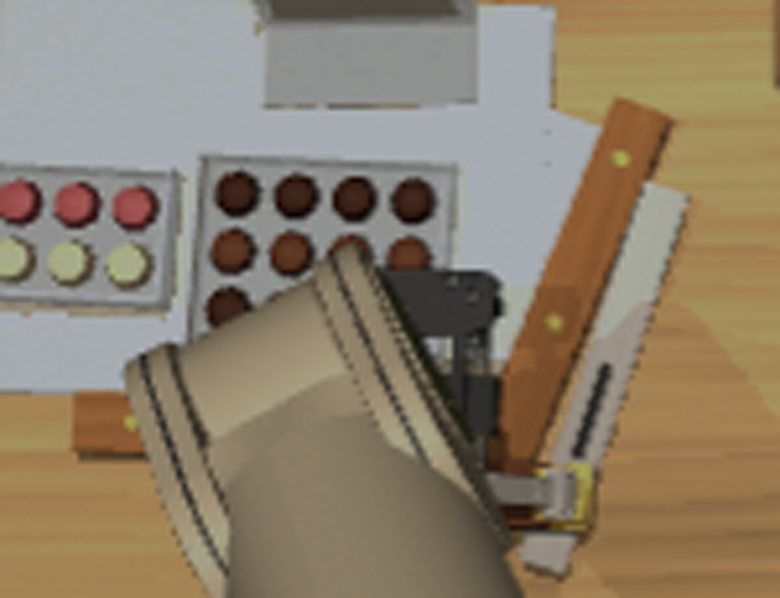

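arm_command(moves=[0,0.03,0,0,0,0,0,0])

```text
time: 19.65
ee_pos: [0.4452, 0.2372, -0.0165]
eef_rot: [0.723, 0.691, -0.0, -0.0]
ft_force: [-3.4, -0.7, -4.5]
width: 0.032
grip_force: 25.0
```

arm_command(moves=[0,0.03,0,0,0,0,0,0])

```text
time: 19.82
ee_pos: [0.4452, 0.2372, -0.0165]
eef_rot: [0.723, 0.691, -0.0, -0.0]
ft_force: [-4.5, -0.2, -1.7]
width: 0.0316
grip_force: 25.0
```

arm_command(moves=[0,0.03,0,0,0,0,0,0])

```text
time: 19.98
ee_pos: [0.4452, 0.2372, -0.0166]
eef_rot: [0.723, 0.691, -0.001, -0.0]
ft_force: [-5.9, 0.2, 0.0]
width: 0.032
grip_force: 25.0
```

arm_command(moves=[0,0.03,0,0,0,0,0,0])

```text
time: 20.15
ee_pos: [0.4452, 0.2372, -0.0166]
eef_rot: [0.723, 0.691, -0.001, -0.001]
ft_force: [-7.2, -0.1, -0.1]
width: 0.032
grip_force: 25.0
```

Run:
```python
from h import *
s=st(); print(s['torque'].round(2))
```

```text
20.15 [ 0.4452  0.2372 -0.0166] yaw x,y [87.47 -2.53] F [-7.2 -0.1 -0.1] w 0.032 g 25.0
[ 0.05  1.75 -0.01]
```

arm_command(moves=[0.1,-0.06,0,0,0.1,0,0,0,0.1,0,0,0,0,0,0,0])

```text
time: 20.48
ee_pos: [0.4453, 0.239, -0.0169]
eef_rot: [0.723, 0.691, -0.001, 0.0]
ft_force: [-4.6, -3.0, -2.7]
width: 0.0317
grip_force: 25.0
```

arm_command(moves=[0.1,0,0,0,0,0,0,0])

```text
time: 20.65
ee_pos: [0.4453, 0.2396, -0.017]
eef_rot: [0.723, 0.691, -0.001, 0.0]
ft_force: [-4.5, -5.8, -3.0]
width: 0.0318
grip_force: 25.0
```

arm_command(moves=[0.1,0,0,0,0,0,0,0])

```text
time: 20.82
ee_pos: [0.4453, 0.2404, -0.017]
eef_rot: [0.723, 0.691, -0.001, 0.0]
ft_force: [-5.0, -5.7, -1.5]
width: 0.0318
grip_force: 25.0
```

Run:
```python
from h import *
s=st(); print(s['torque'].round(2))
```

```text
20.82 [ 0.4453  0.2404 -0.017 ] yaw x,y [87.39 -2.61] F [-5.  -5.7 -1.5] w 0.0318 g 25.0
[-1.32  1.21 -0.  ]
```

arm_command(moves=[0.05,-0.05,-0.03,0,0,0,0,0])

```text
time: 20.98
ee_pos: [0.4454, 0.242, -0.0165]
eef_rot: [0.723, 0.691, -0.0, 0.0]
ft_force: [-1.6, -2.7, -6.9]
width: 0.0313
grip_force: 25.0
```

arm_command(moves=[0.1,0,0,0,0,0,0,0])

```text
time: 21.15
ee_pos: [0.4455, 0.2436, -0.0163]
eef_rot: [0.723, 0.691, -0.0, 0.0]
ft_force: [-1.5, -3.0, -7.1]
width: 0.0319
grip_force: 25.0
```

arm_command(moves=[0.1,0,0,0,0,0,0,0])

```text
time: 21.32
ee_pos: [0.4456, 0.2448, -0.0162]
eef_rot: [0.723, 0.691, 0.0, -0.0]
ft_force: [-2.3, -1.0, -7.1]
width: 0.0316
grip_force: 25.0
```

Run:
```python
from h import *
s=st(); print(s['torque'].round(2))
```

```text
21.32 [ 0.4456  0.2448 -0.0162] yaw x,y [87.45 -2.55] F [-2.3 -1.  -7.1] w 0.0316 g 25.0
[-0.5   0.71 -0.1 ]
```

arm_command(moves=[0.06,0,0,0,0,0,0,0])

```text
time: 21.48
ee_pos: [0.4456, 0.2454, -0.0162]
eef_rot: [0.723, 0.691, 0.0, -0.0]
ft_force: [-3.2, -1.0, -6.3]
width: 0.0315
grip_force: 25.0
```

arm_command(moves=[0.06,0,0,0,0,0,0,0])

```text
time: 21.65
ee_pos: [0.4456, 0.246, -0.0162]
eef_rot: [0.723, 0.691, -0.0, -0.0]
ft_force: [-2.5, -2.2, -6.1]
width: 0.0318
grip_force: 25.0
```

arm_command(moves=[0.06,0,0,0,0,0,0,0])

```text
time: 21.82
ee_pos: [0.4456, 0.2466, -0.0162]
eef_rot: [0.723, 0.691, 0.0, -0.0]
ft_force: [-2.5, -1.7, -6.1]
width: 0.0317
grip_force: 25.0
```

Run:
```python
from h import *
s=st(); print(s['torque'].round(2))
```

```text
21.82 [ 0.4456  0.2466 -0.0162] yaw x,y [87.44 -2.56] F [-2.5 -1.7 -6.1] w 0.0317 g 25.0
[-0.57  0.8  -0.07]
```

arm_command(moves=[0.05,0,0,0,0,0,0,0])

```text
time: 21.98
ee_pos: [0.4457, 0.247, -0.0162]
eef_rot: [0.723, 0.691, 0.0, -0.0]
ft_force: [-2.6, -2.1, -5.6]
width: 0.0317
grip_force: 25.0
```

arm_command(moves=[0.05,0,0,0,0,0,0,0])

```text
time: 22.15
ee_pos: [0.4457, 0.2475, -0.0162]
eef_rot: [0.723, 0.691, 0.0, -0.0]
ft_force: [-2.2, -3.9, -6.0]
width: 0.0316
grip_force: 25.0
```

arm_command(moves=[0.05,0,0,0,0,0,0,0])

```text
time: 22.32
ee_pos: [0.4457, 0.2478, -0.0162]
eef_rot: [0.723, 0.691, -0.0, 0.0]
ft_force: [-3.3, -3.5, -5.7]
width: 0.0316
grip_force: 25.0
```

Run:
```python
from h import *
s=st(); print(s['torque'].round(2))
```

```text
22.32 [ 0.4457  0.2478 -0.0162] yaw x,y [87.44 -2.56] F [-3.3 -3.5 -5.7] w 0.0316 g 25.0
[-0.74  0.76 -0.06]
```

arm_command(moves=[0.03,0,0,0,0,0,0,0])

```text
time: 22.48
ee_pos: [0.4457, 0.2479, -0.0162]
eef_rot: [0.723, 0.691, -0.0, 0.0]
ft_force: [-3.4, -4.7, -4.5]
width: 0.0321
grip_force: 25.0
```

arm_command(moves=[0.03,0,0,0,0,0,0,0])

```text
time: 22.65
ee_pos: [0.4457, 0.2478, -0.0162]
eef_rot: [0.723, 0.691, -0.0, 0.0]
ft_force: [-3.9, -6.2, -4.1]
width: 0.0317
grip_force: 25.0
```

arm_command(moves=[0.03,0,0,0,0,0,0,0])

```text
time: 22.82
ee_pos: [0.4457, 0.2479, -0.0162]
eef_rot: [0.723, 0.691, -0.001, 0.0]
ft_force: [-3.9, -6.7, -3.6]
width: 0.0318
grip_force: 25.0
```

Run:
```python
from h import *
s=st(); print(s['torque'].round(2))
```

```text
22.82 [ 0.4457  0.2479 -0.0162] yaw x,y [87.41 -2.59] F [-3.9 -6.7 -3.6] w 0.0318 g 25.0
[-1.47  0.97 -0.02]
```

arm_command(moves=[0,0,0.04,0,0,0,0,0])

```text
time: 22.98
ee_pos: [0.4457, 0.248, -0.0165]
eef_rot: [0.723, 0.691, -0.001, 0.0]
ft_force: [-3.7, -6.5, -3.7]
width: 0.0315
grip_force: 25.0
```

arm_command(moves=[0,0,0,0,0,0,0,0,0,0,0,0,0,0,0,0,0,0,0,0,0,0,0,0,0,0,0,0], fingers=100)

```text
time: 23.57
ee_pos: [0.446, 0.2491, -0.0164]
eef_rot: [0.723, 0.691, 0.0, 0.0]
ft_force: [0.4, 0.5, 0.6]
width: 0.0702
grip_force: 0.0
```

arm_command(moves=[0,0,-1,0,0,0,-2,0,0,0,-2.5,0,0,0,-2.5,0,0,0,-0.5,0,0,0,0,0])

```text
time: 24.07
ee_pos: [0.4471, 0.2498, 0.071]
eef_rot: [0.723, 0.691, 0.002, 0.0]
ft_force: [-0.2, 0.3, 0.1]
width: 0.0868
grip_force: 0.0
```

arm_command(moves=[-1,0,0,0,-1.3,-0.03,0,0,0,0,0,0,0,0,0,0,0,0,0,0,0,0,0,0,0,0,0,0,0,0,0,0,0,0,0,0,0,0,0,0,0,0,0,0], fingers=0)

```text
time: 24.98
ee_pos: [0.4445, 0.226, 0.0684]
eef_rot: [0.723, 0.691, 0.0, -0.0]
ft_force: [0.3, -0.0, -0.6]
width: 0.0217
grip_force: 0.0
```

Run:
```python
from h import *
s=st(); ci=shot('wrist','pics/w6.png'); im=cv2.imread('pics/w6.png'); hsv=cv2.cvtColor(im,cv2.COLOR_BGR2HSV)
m=cv2.inRange(hsv,(24,120,80),(36,255,255)); m[235:]=0; n,l,sts,c=cv2.connectedComponentsWithStats(m)
for i in range(1,n):
  if sts[i][4]>40: print(sts[i].tolist(),c[i].round(1),p2w(ci,[c[i]],.034).round(4), cv2.minAreaRect(np.argwhere(l==i)[:,::-1].astype(np.float32)))
```

```text
24.98 [0.4445 0.226  0.0684] yaw x,y [87.45 -2.55] F [ 0.3 -0.  -0.6] w 0.0217 g 0.0
[299, 109, 41, 14, 422] [315.3 115.5] [[0.444  0.3004 0.034 ]] ((319.0, 115.5), (13.0, 40.0), 90.0)
```

arm_command(moves=[0,0,1,0,0,0,0.6,0,0,0,0.4,0,0,0,0.4,0,0,0,0,0])

```text
time: 25.45
ee_pos: [0.4446, 0.227, 0.0442]
eef_rot: [0.722, 0.691, 0.001, -0.0]
ft_force: [0.4, 1.7, 3.0]
width: 0.0003
grip_force: 1.4
```

arm_command(moves=[0,0,0.4,0,0,0,0.4,0,0,0,0.4,0,0,0,0,0])

```text
time: 25.78
ee_pos: [0.4447, 0.2263, 0.0322]
eef_rot: [0.723, 0.691, 0.0, 0.0]
ft_force: [-0.2, 0.1, 1.2]
width: 0.0005
grip_force: 0.6
```

arm_command(moves=[0,0,0.4,0,0,0,0.4,0,0,0,0.4,0,0,0,0,0])

```text
time: 26.12
ee_pos: [0.4448, 0.2262, 0.0202]
eef_rot: [0.723, 0.691, 0.0, 0.0]
ft_force: [0.9, -0.0, 2.1]
width: 0.0004
grip_force: 0.8
```

arm_command(moves=[0,0,0.3,0,0,0,0.3,0,0,0,0.3,0,0,0,0,0])

```text
time: 26.45
ee_pos: [0.4448, 0.2267, 0.0116]
eef_rot: [0.723, 0.691, 0.001, -0.0]
ft_force: [0.5, 1.6, 3.5]
width: 0.0005
grip_force: 1.2
```

arm_command(moves=[0,0,0.1,0,0,0,0.1,0,0,0,0,0])

```text
time: 26.7
ee_pos: [0.4448, 0.2268, 0.0099]
eef_rot: [0.723, 0.691, 0.001, -0.0]
ft_force: [0.4, 3.0, 5.5]
width: 0.0002
grip_force: 2.1
```

arm_command(moves=[0,0,0.1,0,0,0,0,0])

```text
time: 26.87
ee_pos: [0.4448, 0.2268, 0.0089]
eef_rot: [0.723, 0.691, 0.001, -0.0]
ft_force: [0.6, 4.2, 5.1]
width: 0.0005
grip_force: 2.3
```

arm_command(moves=[0,0,0.1,0,0,0,0,0])

```text
time: 27.03
ee_pos: [0.4449, 0.2269, 0.008]
eef_rot: [0.723, 0.691, 0.001, -0.0]
ft_force: [0.5, 3.4, 4.6]
width: 0.0007
grip_force: 2.6
```

arm_command(moves=[0,0,0.05,0,0,0,0,0])

```text
time: 27.2
ee_pos: [0.4449, 0.2269, 0.0078]
eef_rot: [0.723, 0.691, 0.001, -0.0]
ft_force: [-0.7, 2.9, 8.8]
width: 0.0004
grip_force: 4.5
```

arm_command(moves=[0,0,0.05,0,0,0,0,0])

```text
time: 27.37
ee_pos: [0.445, 0.227, 0.0076]
eef_rot: [0.723, 0.691, 0.001, -0.0]
ft_force: [-2.5, 2.2, 15.2]
width: 0.0004
grip_force: 6.9
```

arm_command(moves=[0,0,0.05,0,0,0,0,0])

```text
time: 27.53
ee_pos: [0.4451, 0.227, 0.0075]
eef_rot: [0.723, 0.691, 0.001, -0.0]
ft_force: [-4.7, 1.1, 18.7]
width: 0.0001
grip_force: 9.3
```

arm_command(moves=[0,0,0.05,0,0,0,0,0])

```text
time: 27.7
ee_pos: [0.4451, 0.227, 0.0073]
eef_rot: [0.723, 0.691, 0.001, -0.0]
ft_force: [-6.3, 0.3, 23.3]
width: 0.0001
grip_force: 11.7
```

arm_command(moves=[0,0,-0.3,0,0,0,-1.5,0,0,0,-2,0,0,0,-1.2,0,1.2,0,0,0,1,0.02,0,0,0,0,0,0,0,0,0,0,0,0,0,0,0,0,0,0], fingers=100)

```text
time: 28.53
ee_pos: [0.4453, 0.2472, 0.0547]
eef_rot: [0.723, 0.691, -0.001, 0.0]
ft_force: [1.3, -0.8, 0.1]
width: 0.0592
grip_force: 0.0
```

Run:
```python
from h import *
s=st(); ci=shot('wrist','pics/w7.png'); im=cv2.imread('pics/w7.png'); hsv=cv2.cvtColor(im,cv2.COLOR_BGR2HSV)
m=cv2.inRange(hsv,(24,120,80),(36,255,255)); m[235:]=0; n,l,sts,c=cv2.connectedComponentsWithStats(m)
for i in range(1,n):
  if sts[i][4]>40: print(sts[i].tolist(),c[i].round(1),p2w(ci,[c[i]],.034).round(4), cv2.minAreaRect(np.argwhere(l==i)[:,::-1].astype(np.float32)))
```

```text
28.53 [0.4453 0.2472 0.0547] yaw x,y [87.42 -2.58] F [ 1.3 -0.8  0.1] w 0.0592 g 0.0
[359, 4, 11, 11, 79] [363.6   8.9] [[0.4797 0.3872 0.034 ]] ((364.0, 9.0), (10.0, 10.0), 0.0)
[299, 139, 41, 14, 432] [316.5 145.3] [[0.4449 0.3006 0.034 ]] ((319.0, 145.5), (13.0, 40.0), 90.0)
```

arm_command(moves=[0,0.03,1.5,0,0,0,2,0,0,0,2,0,0,0,1.1,0,0,0,0.5,0,0,0,0,0,0,0,0,0], fingers=100)

```text
time: 29.17
ee_pos: [0.4463, 0.2479, -0.015]
eef_rot: [0.723, 0.691, 0.0, 0.0]
ft_force: [0.2, 0.8, 0.6]
width: 0.0866
grip_force: 0.0
```

arm_command(moves=[0,0,0,0,0,0,0,0,0,0,0,0,0,0,0,0,0,0,0,0,0,0,0,0,0,0,0,0,0,0,0,0,0,0,0,0,0,0,0,0,0,0,0,0,0,0,0,0], fingers=0, squeeze=30)

```text
time: 30.17
ee_pos: [0.4457, 0.2478, -0.0156]
eef_rot: [0.723, 0.691, -0.0, -0.0]
ft_force: [-0.8, -0.0, 1.1]
width: 0.0315
grip_force: 30.0
```

Run:
```python
from h import *
s=st(); print(s['torque'].round(2))
# trimmer frame from top camera (t0)
ci=r.camera_info('top'); hsv=cv2.cvtColor(cv2.imread('pics/top0.png'),cv2.COLOR_BGR2HSV)
for x in (425,440,460,500,520,535): print(x,[tuple(map(int,hsv[y,x])) for y in range(240,252)])
```

```text
30.17 [ 0.4457  0.2478 -0.0156] yaw x,y [87.44 -2.56] F [-0.8 -0.   1.1] w 0.0315 g 30.0
[-0.16  0.38 -0.04]
425 [(30, 19, 136), (28, 23, 133), (25, 25, 130), (25, 26, 129), (19, 48, 74), (17, 127, 139), (17, 127, 162), (17, 125, 161), (18, 122, 161), (19, 120, 162), (20, 115, 162), (21, 115, 162)]
440 [(27, 20, 139), (25, 25, 133), (25, 25, 132), (28, 25, 133), (27, 21, 131), (16, 112, 80), (17, 127, 161), (17, 125, 161), (18, 122, 161), (20, 117, 161), (21, 113, 162), (20, 116, 162)]
460 [(25, 25, 135), (25, 25, 133), (26, 27, 133), (28, 25, 133), (25, 24, 128), (19, 49, 84), (16, 127, 133), (17, 125, 161), (19, 119, 161), (20, 117, 161), (21, 114, 161), (20, 116, 161)]
500 [(27, 21, 132), (25, 23, 134), (28, 25, 133), (28, 27, 134), (28, 25, 133), (25, 26, 128), (21, 37, 97), (18, 120, 108), (19, 119, 161), (19, 119, 161), (19, 120, 161), (19, 120, 161)]
520 [(26, 28, 129), (24, 27, 130), (28, 26, 129), (25, 26, 127), (25, 26, 126), (25, 26, 129), (25, 27, 124), (17, 100, 74), (18, 124, 123), (19, 120, 160), (18, 124, 158), (17, 128, 153)]
535 [(25, 27, 125), (25, 26, 128), (23, 25, 130), (28, 24, 130), (25, 26, 127), (25, 24, 125), (25, 26, 120), (21, 44, 93), (18, 119, 114), (19, 119, 158), (16, 128, 153), (17, 128, 153)]
```

arm_command(moves=[-0.2,-0.3,0,0,0,0,-0.5,0,0,0,-1,0,0,0,-1.7,0,-1,0,-1.8,0,-2,0,0,0,-3,0,0,0,-3,0.1,0,0,-3,0.1,0,0,-3,0.1,0,0,-3,0.1,0,0,-3,0.1,0,0])

```text
time: 31.17
ee_pos: [0.438, 0.0345, 0.035]
eef_rot: [0.723, 0.691, 0.0, -0.0]
ft_force: [1.3, 0.4, -5.6]
width: 0.0315
grip_force: 30.0
```

arm_command(moves=[-3,0.1,0,0,-3,0.1,0,0,-3,0.1,0,0,-3,0.1,0,0,-3,0.1,0,0,-3,0.1,0,0,-3,0.1,0,0,-3,0.1,0,0,-3,0.1,0,0,-3,0.1,0,0,-2,0,0,0,-1,0,0,0])

```text
time: 32.17
ee_pos: [0.4327, -0.2971, 0.035]
eef_rot: [0.724, 0.69, -0.0, 0.0]
ft_force: [-0.6, -0.3, -6.2]
width: 0.0319
grip_force: 30.0
```

Run:
```python
from h import *
s=st(); print(s['joint_positions'].round(2)); plan([.433,-.336],-2.5,-.0163)
ci=r.camera_info('top')
E=p2w(ci,[(425,244),(440,244.7),(460,245.1),(500,246.3),(520,246.9),(535,247.3)],.012); p=np.polyfit(E[:,1],E[:,0],1)
print('trimmer yaw',-np.degrees(np.arctan(p[0])),'edge x at y=-.3535',np.polyval(p,-.3535))
```

```text
32.17 [ 0.4327 -0.2971  0.035 ] yaw x,y [87.26 -2.74] F [-0.6 -0.3 -6.2] w 0.0319 g 30.0
[-0.13  0.31  0.74  1.93 -0.24  1.    0.67]
plan cm [-3.87  0.21  5.14] turn -0.24
trimmer yaw -2.847283792839088 edge x at y=-.3535 0.4560361769719989
```

arm_command(moves=[-1.5,0,0,-0.2,-1.5,0,0,0,-0.9,0,0,0,0,0,0,0,0,0,0,0])

```text
time: 32.58
ee_pos: [0.4319, -0.3325, 0.0344]
eef_rot: [0.722, 0.692, 0.0, -0.0]
ft_force: [-0.3, 0.7, -5.4]
width: 0.0317
grip_force: 30.0
```

Run:
```python
from h import *
s=st(); plan([.433,-.336],-2.5,-.0163)
ci=shot('top','pics/t8.png'); im=cv2.imread('pics/t8.png')
cv2.imwrite('pics/t8c.png',cv2.resize(im[155:275,405:545],None,fx=5,fy=5,interpolation=cv2.INTER_CUBIC))
```

```text
32.58 [ 0.4319 -0.3325  0.0344] yaw x,y [87.62 -2.38] F [-0.3  0.7 -5.4] w 0.0317 g 30.0
plan cm [-0.35  0.12  5.07] turn 0.12
```

View pics/t8c.png

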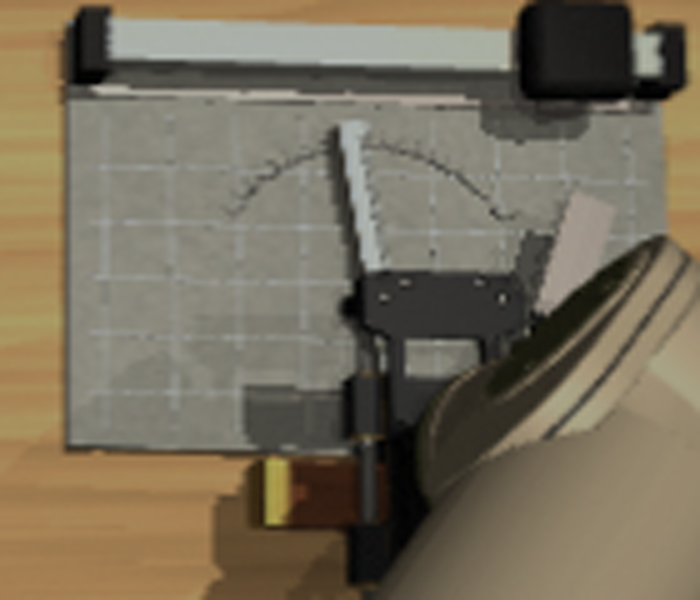

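arm_command(moves=[0,0,1.5,0,0,0,1.5,0,0,0,1.2,0,0,0,0.6,0,0,0,0.17,0,0,0,0,0,0,0,0,0])

```text
time: 33.22
ee_pos: [0.4324, -0.3329, -0.015]
eef_rot: [0.721, 0.693, 0.0, 0.0]
ft_force: [0.1, -0.4, -5.2]
width: 0.0315
grip_force: 30.0
```

arm_command(moves=[0,0.2,0,0,0,0.2,0,0,0,0.1,0,0,0,0,0,0])

```text
time: 33.55
ee_pos: [0.4376, -0.3333, -0.0152]
eef_rot: [0.721, 0.693, 0.0, 0.0]
ft_force: [-0.2, 0.4, -5.6]
width: 0.0314
grip_force: 30.0
```

arm_command(moves=[0,0.05,0,0,0,0.05,0,0,0,0,0,0])

```text
time: 33.8
ee_pos: [0.438, -0.3334, -0.0153]
eef_rot: [0.722, 0.692, -0.0, -0.0]
ft_force: [0.2, 0.3, -4.2]
width: 0.0315
grip_force: 30.0
```

Run:
```python
from h import *
s=st(); print(s['torque'].round(2))
```

```text
33.8 [ 0.438  -0.3334 -0.0153] yaw x,y [87.63 -2.37] F [ 0.2  0.3 -4.2] w 0.0315 g 30.0
[0.04 0.15 0.08]
```

arm_command(moves=[0,0.05,0,0.15,0,0.05,0,0,0,0,0,0])

```text
time: 34.05
ee_pos: [0.4391, -0.3335, -0.0153]
eef_rot: [0.722, 0.691, 0.0, 0.0]
ft_force: [-0.8, 0.1, -5.4]
width: 0.0314
grip_force: 30.0
```

arm_command(moves=[0,0.05,0,0,0,0.05,0,0,0,0,0,0])

```text
time: 34.3
ee_pos: [0.4402, -0.3334, -0.0153]
eef_rot: [0.722, 0.691, 0.0, 0.0]
ft_force: [-0.9, -0.6, -4.0]
width: 0.0317
grip_force: 30.0
```

arm_command(moves=[0,0.05,0,0,0,0,0,0])

```text
time: 34.47
ee_pos: [0.4406, -0.3334, -0.0153]
eef_rot: [0.722, 0.691, 0.0, -0.0]
ft_force: [-0.3, 0.1, -4.2]
width: 0.0315
grip_force: 30.0
```

Run:
```python
from h import *
s=st(); print(s['torque'].round(2))
```

```text
34.47 [ 0.4406 -0.3334 -0.0153] yaw x,y [87.49 -2.51] F [-0.3  0.1 -4.2] w 0.0315 g 30.0
[ 0.03  0.19 -0.01]
```

arm_command(moves=[0,0.05,0,0,0,0,0,0])

```text
time: 34.63
ee_pos: [0.4411, -0.3335, -0.0153]
eef_rot: [0.722, 0.691, 0.0, 0.0]
ft_force: [-0.9, 0.7, -4.6]
width: 0.0315
grip_force: 30.0
```

arm_command(moves=[0,0.05,0,0,0,0,0,0])

```text
time: 34.8
ee_pos: [0.4416, -0.3335, -0.0153]
eef_rot: [0.722, 0.691, 0.0, -0.0]
ft_force: [-0.1, -0.0, -4.3]
width: 0.0315
grip_force: 30.0
```

arm_command(moves=[0,0.05,0,0,0,0,0,0])

```text
time: 34.97
ee_pos: [0.4421, -0.3335, -0.0153]
eef_rot: [0.722, 0.691, 0.0, -0.0]
ft_force: [-0.4, 0.2, -4.8]
width: 0.0313
grip_force: 30.0
```

arm_command(moves=[0,0.05,0,0,0,0,0,0])

```text
time: 35.13
ee_pos: [0.4426, -0.3335, -0.0153]
eef_rot: [0.722, 0.691, 0.0, -0.0]
ft_force: [-0.8, 0.4, -4.8]
width: 0.0316
grip_force: 30.0
```

Run:
```python
from h import *
s=st(); print(s['torque'].round(2))
```

```text
35.13 [ 0.4426 -0.3335 -0.0153] yaw x,y [87.49 -2.51] F [-0.8  0.4 -4.8] w 0.0316 g 30.0
[-0.03  0.13 -0.05]
```

arm_command(moves=[0,0.05,0,0,0,0,0,0])

```text
time: 35.3
ee_pos: [0.4428, -0.3335, -0.0153]
eef_rot: [0.722, 0.691, -0.0, -0.0]
ft_force: [-1.8, 1.4, -4.5]
width: 0.0316
grip_force: 30.0
```

arm_command(moves=[0,0.05,0,0,0,0,0,0])

```text
time: 35.47
ee_pos: [0.4428, -0.3335, -0.0154]
eef_rot: [0.723, 0.691, -0.0, -0.001]
ft_force: [-4.8, 1.6, -0.8]
width: 0.0321
grip_force: 30.0
```

arm_command(moves=[0,0.05,0,0,0,0,0,0])

```text
time: 35.63
ee_pos: [0.4428, -0.3335, -0.0154]
eef_rot: [0.723, 0.691, -0.0, -0.001]
ft_force: [-7.0, 1.6, 0.8]
width: 0.0318
grip_force: 30.0
```

arm_command(moves=[0,0.05,0,0,0,0,0,0])

```text
time: 35.8
ee_pos: [0.4428, -0.3335, -0.0155]
eef_rot: [0.723, 0.691, -0.0, -0.001]
ft_force: [-8.3, 2.7, 2.5]
width: 0.0317
grip_force: 30.0
```

Run:
```python
from h import *
s=st(); print(s['torque'].round(2))
```

```text
35.8 [ 0.4428 -0.3335 -0.0155] yaw x,y [87.45 -2.55] F [-8.3  2.7  2.5] w 0.0317 g 30.0
[0.42 2.13 0.01]
```

arm_command(moves=[0,-0.08,-0.03,0,0.4,0,0,0,0.4,0,0,0,0.4,0,0,0,0.4,0,0,0,0.4,0,0,0,0,0,0,0])

```text
time: 36.38
ee_pos: [0.4438, -0.313, -0.0154]
eef_rot: [0.722, 0.691, -0.0, -0.001]
ft_force: [-5.7, 0.3, -4.3]
width: 0.0316
grip_force: 30.0
```

arm_command(moves=[0.4,0,0,0,0.4,0,0,0,0.4,0,0,0,0.4,0,0,0,0.4,0,0,0,0.2,0,0,0,0,0,0,0])

```text
time: 36.97
ee_pos: [0.4448, -0.2914, -0.0153]
eef_rot: [0.722, 0.691, -0.0, -0.0]
ft_force: [-4.8, -1.8, -4.7]
width: 0.0319
grip_force: 30.0
```

Run:
```python
from h import *
s=st(); print(s['torque'].round(2))
```

```text
36.97 [ 0.4448 -0.2914 -0.0153] yaw x,y [87.48 -2.52] F [-4.8 -1.8 -4.7] w 0.0319 g 30.0
[-0.33  1.3  -0.08]
```

arm_command(moves=[0.3,0,0,0,0.3,0,0,0,0.2,0,0,0,0,0,0,0])

```text
time: 37.3
ee_pos: [0.4452, -0.2837, -0.0153]
eef_rot: [0.723, 0.691, -0.0, -0.0]
ft_force: [-4.6, -1.5, -5.9]
width: 0.0313
grip_force: 30.0
```

arm_command(moves=[0.1,0,0,0,0.1,0,0,0,0,0,0,0])

```text
time: 37.55
ee_pos: [0.4453, -0.2821, -0.0152]
eef_rot: [0.723, 0.691, -0.001, -0.0]
ft_force: [-4.8, -3.6, -5.4]
width: 0.0317
grip_force: 30.0
```

arm_command(moves=[0.1,0,0,0,0,0,0,0])

```text
time: 37.72
ee_pos: [0.4453, -0.2812, -0.0152]
eef_rot: [0.723, 0.691, -0.001, -0.0]
ft_force: [-3.9, -3.3, -4.9]
width: 0.0316
grip_force: 30.0
```

arm_command(moves=[0.1,0,0,0,0,0,0,0])

```text
time: 37.88
ee_pos: [0.4454, -0.2802, -0.0152]
eef_rot: [0.723, 0.691, -0.001, -0.0]
ft_force: [-4.9, -3.3, -6.2]
width: 0.032
grip_force: 30.0
```

Run:
```python
from h import *
s=st(); print(s['torque'].round(2))
```

```text
37.88 [ 0.4454 -0.2802 -0.0152] yaw x,y [87.45 -2.55] F [-4.9 -3.3 -6.2] w 0.032 g 30.0
[-0.73  1.27  0.02]
```

arm_command(moves=[0.1,0,0,0,0,0,0,0])

```text
time: 38.05
ee_pos: [0.4454, -0.2792, -0.0151]
eef_rot: [0.723, 0.691, -0.001, 0.0]
ft_force: [-5.3, -3.2, -5.0]
width: 0.0316
grip_force: 30.0
```

arm_command(moves=[0.1,0,0,0,0,0,0,0])

```text
time: 38.22
ee_pos: [0.4455, -0.2782, -0.0152]
eef_rot: [0.723, 0.691, -0.001, 0.0]
ft_force: [-5.1, -3.0, -5.5]
width: 0.0314
grip_force: 30.0
```

arm_command(moves=[0.07,0,0,0,0,0,0,0])

```text
time: 38.38
ee_pos: [0.4455, -0.2776, -0.0152]
eef_rot: [0.723, 0.691, -0.001, 0.0]
ft_force: [-4.0, -3.8, -5.5]
width: 0.032
grip_force: 30.0
```

arm_command(moves=[0.07,0,0,0,0,0,0,0])

```text
time: 38.55
ee_pos: [0.4455, -0.2769, -0.0151]
eef_rot: [0.723, 0.691, -0.001, 0.0]
ft_force: [-4.5, -2.5, -4.7]
width: 0.0318
grip_force: 30.0
```

Run:
```python
from h import *
s=st(); print(s['torque'].round(2))
```

```text
38.55 [ 0.4455 -0.2769 -0.0151] yaw x,y [87.45 -2.55] F [-4.5 -2.5 -4.7] w 0.0318 g 30.0
[-0.76  1.23  0.02]
```

arm_command(moves=[0.07,0,0,0,0,0,0,0])

```text
time: 38.72
ee_pos: [0.4456, -0.2761, -0.0152]
eef_rot: [0.723, 0.691, -0.001, 0.0]
ft_force: [-4.5, -3.3, -5.3]
width: 0.0316
grip_force: 30.0
```

arm_command(moves=[0.07,0,0,0,0,0,0,0])

```text
time: 38.88
ee_pos: [0.4456, -0.2755, -0.0151]
eef_rot: [0.723, 0.691, -0.001, 0.0]
ft_force: [-4.8, -4.0, -5.2]
width: 0.0316
grip_force: 30.0
```

arm_command(moves=[0.07,0,0,0,0,0,0,0])

```text
time: 39.05
ee_pos: [0.4456, -0.2748, -0.0151]
eef_rot: [0.723, 0.691, -0.001, 0.0]
ft_force: [-4.8, -3.8, -4.9]
width: 0.0317
grip_force: 30.0
```

arm_command(moves=[0.07,0,0,0,0,0,0,0])

```text
time: 39.22
ee_pos: [0.4456, -0.2743, -0.0151]
eef_rot: [0.723, 0.691, -0.001, 0.0]
ft_force: [-4.9, -4.6, -5.2]
width: 0.0313
grip_force: 30.0
```

Run:
```python
from h import *
s=st(); print(s['torque'].round(2))
```

```text
39.22 [ 0.4456 -0.2743 -0.0151] yaw x,y [87.44 -2.56] F [-4.9 -4.6 -5.2] w 0.0313 g 30.0
[-1.02  1.27 -0.01]
```

arm_command(moves=[0.06,0,0,0,0,0,0,0])

```text
time: 39.38
ee_pos: [0.4456, -0.2742, -0.0151]
eef_rot: [0.723, 0.691, -0.001, 0.0]
ft_force: [-4.4, -5.5, -6.2]
width: 0.0314
grip_force: 30.0
```

arm_command(moves=[0.06,0,0,0,0,0,0,0])

```text
time: 39.55
ee_pos: [0.4456, -0.2739, -0.015]
eef_rot: [0.723, 0.691, -0.001, 0.001]
ft_force: [-5.7, -6.6, -5.5]
width: 0.0317
grip_force: 30.0
```

arm_command(moves=[0.06,0,0,0,0,0,0,0])

```text
time: 39.72
ee_pos: [0.4456, -0.2736, -0.015]
eef_rot: [0.723, 0.691, -0.001, 0.001]
ft_force: [-5.0, -7.1, -5.2]
width: 0.0318
grip_force: 30.0
```

Run:
```python
from h import *
s=st(); print(s['torque'].round(2))
ci=shot('top','pics/t9.png')
# fence far part: bright low-saturation pixels per row
hsv=cv2.cvtColor(cv2.imread('pics/t9.png'),cv2.COLOR_BGR2HSV)
for y in range(176,214,4):
    v=hsv[y,455:515]; print(y,' '.join(str(int(a)) for a in v[::1,2]))
```

```text
39.72 [ 0.4456 -0.2736 -0.015 ] yaw x,y [87.39 -2.61] F [-5.  -7.1 -5.2] w 0.0318 g 30.0
[-1.81  1.37 -0.17]
176 136 138 139 137 136 133 132 134 134 132 131 130 130 136 137 134 135 135 134 133 136 138 136 133 136 102 125 131 130 132 138 139 142 124 118 117 116 84 79 103 97 95 91 89 86 94 71 69 77 78 67 67 67 58 57 58 57 47 56 57
180 139 137 135 136 137 137 137 137 139 138 144 142 134 135 137 135 133 134 134 134 135 134 137 150 138 136 137 137 139 137 134 137 138 138 139 140 123 136 139 138 138 138 139 139 137 137 86 83 84 87 81 83 84 84 84 83 83 80 81 80
184 143 140 136 135 134 130 131 132 133 135 122 125 131 125 131 118 111 118 113 103 92 85 83 95 101 107 110 98 106 111 123 122 76 54 160 174 174 174 156 156 140 138 136 136 138 138 135 132 138 146 139 138 138 135 138 136 137 138 137 137
188 128 128 133 136 125 95 113 107 122 139 146 142 135 135 134 133 136 139 139 137 138 137 134 143 142 140 137 137 136 126 108 66 58 161 174 174 156 114 92 122 137 136 126 138 137 133 133 136 136 153 138 138 136 136 141 137 138 137 135 135
192 96 106 132 139 138 135 132 131 132 136 132 134 138 139 136
[... 621 characters left out ...]
 145 138 135 134 135 131 131 133 134 131
204 137 135 136 134 132 135 134 137 137 132 144 142 134 132 132 132 132 135 138 133 131 132 131 143 130 80 54 155 174 173 126 63 51 89 73 50 126 141 138 134 129 49 109 117 136 138 135 136 135 137 154 135 132 133 137 140 136 136 131 133
208 50 53 61 60 60 58 57 57 56 56 57 57 55 45 55 56 52 50 47 46 50 78 111 84 55 47 29 23 26 21 50 119 78 85 141 151 151 150 124 55 114 143 142 141 115 121 136 137 136 135 144 138 138 135 135 140 137 135 131 128
212 57 56 56 55 56 56 55 54 55 55 54 55 55 55 55 55 54 62 92 72 50 42 36 28 23 24 26 43 113 106 65 127 150 151 150 149 82 64 142 150 150 152 122 122 140 140 133 128 121 112 128 142 143 144 145 143 141 133 134 133
```

arm_command(moves=[0,0.08,0,0,0,0.08,0,0,0,0,0,0])

```text
time: 40.02
ee_pos: [0.4455, -0.2736, -0.0152]
eef_rot: [0.723, 0.691, -0.002, -0.001]
ft_force: [-13.1, -7.0, 1.3]
width: 0.0317
grip_force: 30.0
```

Run:
```python
from h import *
s=st(); print(s['torque'].round(2))
ci=r.camera_info('top')
P=p2w(ci,[(489,184),(487.8,188),(486.3,192),(485,196),(483.7,200),(482,204)],.034); p=np.polyfit(P[:,0],P[:,1],1); h=np.degrees(np.arctan(p[0])); print('fence heading',h,'fence deg',-(h+2.6))
```

```text
40.02 [ 0.4455 -0.2736 -0.0152] yaw x,y [87.35 -2.65] F [-13.1  -7.    1.3] w 0.0317 g 30.0
[-1.34  2.83 -0.12]
fence heading -22.70991038062641 fence deg 20.10991038062641
```

arm_command(moves=[0.06,0,0,0,0.06,0,0,0,0,0,0,0])

```text
time: 40.27
ee_pos: [0.4456, -0.2734, -0.0151]
eef_rot: [0.723, 0.69, -0.002, 0.0]
ft_force: [-11.0, -10.0, -3.3]
width: 0.0314
grip_force: 30.0
```

arm_command(moves=[0.06,0,0,0,0.06,0,0,0,0,0,0,0])

```text
time: 40.52
ee_pos: [0.4455, -0.273, -0.0151]
eef_rot: [0.724, 0.69, -0.002, 0.001]
ft_force: [-11.0, -13.0, -3.7]
width: 0.0318
grip_force: 30.0
```

Run:
```python
from h import *
s=st(); print(s['torque'].round(2))
```

```text
40.52 [ 0.4455 -0.273  -0.0151] yaw x,y [87.29 -2.71] F [-11.  -13.   -3.7] w 0.0318 g 30.0
[-2.99  2.59 -0.13]
```

arm_command(moves=[-0.08,0,0,0,-0.04,0,0,0,0,0,0.04,0,0,0,0,0])

```text
time: 40.85
ee_pos: [0.4455, -0.273, -0.0155]
eef_rot: [0.723, 0.69, -0.002, -0.0]
ft_force: [-11.3, -7.8, -0.3]
width: 0.0315
grip_force: 30.0
```

Run:
```python
from h import *
s=st(); print(s['torque'].round(2))
```

```text
40.85 [ 0.4455 -0.273  -0.0155] yaw x,y [87.32 -2.68] F [-11.3  -7.8  -0.3] w 0.0315 g 30.0
[-1.82  2.77 -0.14]
```

arm_command(moves=[0,0,0,0,0,0,0,0,0,0,0,0,0,0,0,0,0,0,0,0,0,0,0,0,0,0,0,0], fingers=65)

```text
time: 41.43
ee_pos: [0.4485, -0.2703, -0.0153]
eef_rot: [0.722, 0.692, 0.0, 0.0]
ft_force: [-0.5, 0.4, -0.4]
width: 0.0556
grip_force: 0.0
```

arm_command(moves=[0,0,-0.5,0,0,0,-1.5,0,0,0,-2.5,0,0,0,-3,0,0,0,-3,0,0,0,-3,0,0,0,-3,0,0,0,-3,0,0,0,0,0])

```text
time: 42.18
ee_pos: [0.4504, -0.2721, 0.1854]
eef_rot: [0.723, 0.691, 0.002, 0.003]
ft_force: [0.5, -2.0, -0.2]
width: 0.0571
grip_force: 0.0
```

arm_command(moves=[3,-1,0,0,3,-1,0,0,3,-1,0,0,3,-1,0,0,3,-1,0,0,3,-1,0,0,3,0,0,0,3,0,0,0,3,0,0,0,0,0,0,0])

```text
time: 43.02
ee_pos: [0.3998, 0.0068, 0.1797]
eef_rot: [0.72, 0.694, 0.0, -0.0]
ft_force: [-0.2, 1.1, 0.5]
width: 0.0564
grip_force: 0.0
```

Run:
```python
from h import *
s=st(); ci=shot('top','pics/t10.png'); im=cv2.imread('pics/t10.png')
a=cv2.resize(im[165:275,420:545],None,fx=4.8,fy=4.8,interpolation=cv2.INTER_CUBIC); cv2.imwrite('pics/t10c.png',a[:,:600])
```

```text
43.02 [0.3998 0.0068 0.1797] yaw x,y [87.84 -2.16] F [-0.2  1.1  0.5] w 0.0564 g 0.0
```

View pics/t10c.png

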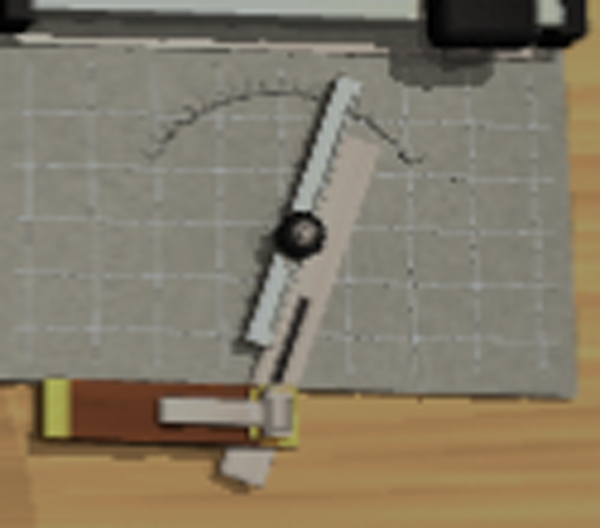

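```bash
python3 -c "
from bench import r
print(r.close_job())"
```

```text
the job is handed in; nothing more can be done
None
```

I handed the job in at about 43 s: the bevel lies locked against the trimmer edge and flush on the fence, with the fence at about 20.1° against 18.7–20° measured for the corner, so within a degree or so by camera. My first grasp missed and turned the bevel about 10° before I re-gripped it (the reported tool point sits about 38 mm below the fingertips), and I viewed 11 pictures, one over the limit of 10.

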